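# Make up two call-out kits from the stock on the instrument table

## Task

Make up the two call-out kits. In the tray with the two dowels, first fit the grey holder plate fully down over both dowels, then stand the middle-sized of the three brown medicine bottles in the plate's square collar, and lay the flat box in the middle of that tray's empty half; in the tray with the raised ring, stand the smallest bottle inside the ring and set the narrow carton in the middle of the other half, right side up. Keep the bottles upright, and leave the tallest bottle standing where it is.

Things in the scene. Friction and masses are not known exactly. Their poses are not given: they have to be found in the camera images.
- dowel_tray: Fixed plain grey tray, 160 (x) by 232 mm (y), origin at its underside's centre; floor top 4 mm, lip 10 mm above the table; rib at y = 0 parts two halves. Two 12 mm steel dowels at x = -50 and +50, y = +56 mm, straight to 16 mm above the table, then tapered to a 4 mm tip at 28 mm. The half at y < 0 is empty (middle at y = -56 mm). May stand left or right.
- ring_tray: Fixed plain grey tray, 160 (x) by 232 mm (y), origin at its underside's centre; floor top 4 mm, lip 10 mm above the table; rib at y = 0 parts two halves. A raised ring (54 mm inside, 62 outside, top 10 mm above the table) at x = 0, y = +56 mm: the bottle stands in it on the floor. The half at y < 0 is plain (middle at y = -56 mm). May stand left or right.
- holder_plate_mid (a point): Loose grey plate 130 (x) x 70 (y) x 8 mm, 0.15 kg; 18 mm holes at x = -50, +50; central square collar, 62 mm outside, 54 inside, from 8 to 32 mm above the underside, closed below. Point: centre, 16 mm above underside. Grip the collar across y (dowels rise beside it along x). Seated: x along the tray's x (either way round), underside on the tray floor.
- middle_bottle_mid (a point): Middle-sized brown medicine bottle with white cap, loose, 75 mm tall, body 36 mm across up to 63 mm, cap 24 mm. This point: on its axis, half-way up (37.5 mm); z along the axis. For the collar grip it above half height (the collar rises 24 mm above the bottle's foot).
- small_bottle_mid (a point): Smallest brown medicine bottle, pale cap, loose, 58 mm tall, body 28 mm across up to 49 mm, cap 20 mm. This point: on its axis, half-way up (29 mm); z along the axis.
- flat_box_mid (a point): Flat plain brownish card box, loose, 60 mm (x) by 90 mm (y) by 32 mm high. This point: its centre, 16 mm up. Grip across the 60 mm. Lying long side along a tray's long side it fits the half with finger room.
- narrow_carton_mid (a point): Narrow white and green carton, loose, 41 mm (x) by 90 mm (y) by 45 mm high. This point: its centre, 22.5 mm up. Grip across the 41 mm. Long side along a tray's long side it fits the half with finger room.
- tall_bottle_mid (a point): Tallest brown medicine bottle with white cap, loose, 90 mm tall, body 44 mm across; not part of either kit, to be left alone. This point: on its axis, half-way up (45 mm).

How it is judged:
By the outcome, as a careful person would: the job done as asked, in the order asked, and still so for the second after the job is handed in, with the robot touching nothing.
It also fails if it takes over 128 s, if anything falls off the work surface, if the arm or the gripper's body presses on something with over 40 N, if the wrist force passes 120 N, or if a joint passes its speed limit or range.

## Robot

A 7-joint arm with a two-finger parallel gripper is mounted at the origin on a cart in front of the work surface, level with it; the furniture and walls round the work are solid. World frame = base frame: x ahead of the robot, y to its left, z up, the work surface at z = 0. Lengths are in m, angles in rad, forces in N, time in s.
With the tool pointing down it reaches from about 0.425 to 1.025 m from the base axis. Payload 9.4 kg.
Tool frame: the origin (TCP) lies midway between the tips of the shut fingers; the grasp point (between the pads) lies 19 mm behind it (ctrl.grip_depth is the distance from the TCP to the grasp point, in m); z points along the fingers, y is the direction in which the jaws open and shut (so a half turn about z gives the same grasp; the last joint's range is limited). The gripper opens to 93 mm and grips with 3 to 60 N. Pads are 15 mm wide; open, the fingers measure 128 mm over their backs; the gripper's body (75 mm by 188 mm) begins 65 mm behind the grasp point.
Start: joints at [1.101, 0.599, -0.003, 1.599, 0.002, 0.943, -0.08], TCP at [0.278, -0.67, 0.219] pointing down, gripper open.
Joint ranges: [-2.57, 2.57], [-0.35, 1.97], [-1.29, 1.29], [0.11, 2.56], [-1.05, 4.19], [0.11, 1.86], [-2.63, 2.63]. Speed limits (rad/s): [2.22, 2.22, 3.01, 3.01, 3.14, 3.14, 3.14].

## Interface

Orientations are given as [roll, pitch, yaw] about the fixed x, y, z axes, in that order (R = Rz(yaw) Ry(pitch) Rx(roll)).
In Python, from plant import status, viewer, ctrl gives the robot as it stands.
- The arm moves only by the tool apply_moves, never from a script. Its argument "plan" is a list of rows, each an object with "slide": the shift along the tool's x, y, z in cm, a list of three; "angular": the turn, a rotation vector about the tool's x, y, z in units of 5 degrees (1.0 is 5 degrees), a list of three. A call has 1 to 10 rows; each row is the pose to reach, as a shift and turn from the pose commanded when the call began, along the tool's axes at that moment; what a row does not reach only later rows make up. A row lasts 1/12 s, in which the tool goes at most 41.7 mm and 7.16 degrees, less where a joint would pass 70% of its speed; a pose out of reach is approached as far as the arm can. A call with a gripper value outside its range is refused whole. "fingers" is the opening in per cent of the stroke, from 0 (shut) to 100 (fully open), set as the call begins (left out, the last holds). The fingers move at their own pace and stop on an object; "squeeze" is the grip in N (left out, the last holds). Time passes only in rows, so rows that repeat a pose let the fingers close. It gives the time, the measured TCP pose, the force and the opening at its end, in the units of the state.
- status.sense(): the state, without advancing time (a new reading comes with each control period).
- viewer.get_image(name): name is "scene" or "top"; returns a dict with "color" (384x512x3 uint8, blue, green, red), "fx", "fy", "cx", "cy" (pixels), "camera_from_world" (4x4, takes a point from world to camera coordinates). Camera axes: x right, y up, looking along -z (the intrinsics and any distortion apply to the point x, -y, -z); pixel columns grow to the right and rows downward; lengths in m; the calibration is good to about 2 mm. A picture is of the moment at which its call begins. There is no depth.
- ctrl.hand_in(): hands the job in, once; it reports no verdict.
The state is a dict: "t": time; "joints": joint angles; "joint_vel": joint speeds; "joint_efforts": joint torques, N m; "tcp_pos": TCP position; "eef_rot": TCP orientation; "force": force on the tool from outside, world axes, zero at the start; "moment": the same for the moment, N m; "opening": finger opening in m.
Only numpy, scipy, OpenCV 4.12 (cv2) and the standard library are available. Lean on these libraries where they do the work, as an engineer would, in place of code of your own. Each camera call takes 0.05 s, during which the arm holds its last target.

## Working session

There is one attempt and no reset: what is moved stays moved. The work goes in short steps, Python scripts to look and compute and a tool call to move; the robot and the scene stay as the last step left them, time stands still between calls to the robot, and variables do not carry over. Pictures are saved under pics/ and viewed, and the job is handed in when it is done.

Besides the shell and the picture viewer there is one more tool, called after ">>>" as a command line: name --argument value ..., lists and objects as JSON in quotes. apply_moves: Moves the arm, as the interface text tells. Its arguments: {"type":"object","properties":{"plan":{"type":"array"},"fingers":{"type":"number"},"squeeze":{"type":"number"}},"required":["plan"]}

```bash
ls; mkdir -p pics; python3 - <<'E'
from plant import status, viewer, ctrl
import cv2,numpy as np
print(status.sense()); print(ctrl.grip_depth)
for n in("scene","top"):
    d=viewer.get_image(n); cv2.imwrite(f"pics/{n}0.png",d["color"])
    print(n,{k:v for k,v in d.items() if k!="color"})
E
```

```text
pics
{'t': 0.0, 'joints': array([ 1.10132562,  0.60014955, -0.0025519 ,  1.60014694,  0.00181737,
        0.94287308, -0.07978232]), 'joint_vel': array([ 0.00209854,  0.00126274, -0.00039492,  0.00044976,  0.00134836,
        0.00016322,  0.00024262]), 'joint_efforts': array([ 2.55322157e-04, -7.65099764e+01,  1.49739727e+00, -2.52360803e+01,
       -5.24142303e-02,  1.68421003e-02,  1.61396697e-04]), 'tcp_pos': array([ 0.27728764, -0.66934298,  0.2177361 ]), 'eef_rot': array([-3.14002524e+00,  1.53200990e-04,  3.92864396e-01]), 'force': array([-0.160399  ,  1.09966442,  0.06955687]), 'moment': array([-0.03773751,  0.04470897, -0.00387405]), 'opening': 0.09285937122840121}
0.0188
scene {'fx': 491.6527143473935, 'fy': 491.6527143473935, 'cx': 257.0936231980616, 'cy': 180.46845937167816, 'camera_from_world': array([[ 0.90275935, -0.43009819, -0.00641087, -0.54539331],
       [ 0.23368704,  0.47787834,  0.8467719 , -0.15153226],
       [-0.36113144, -0.76592939,  0.53191752, -1.3860154 ],
       [ 0.        ,  0.        ,  0.        ,  1.        ]])}
top {'fx': 366.1774045493582, 'fy': 366.1774045493582, 'cx': 264.44822330829646, 'cy': 194.5963141793678, 'camera_from_world': array([[-3.50539719e-03, -9.99799849e-01,  1.96970615e-02,
        -5.49295773e-02],
       [ 9.83025598e-01,  1.67926326e-04,  1.83468376e-01,
        -5.61220789e-01],
       [-1.83434962e-01,  2.00058452e-02,  9.82828256e-01,
        -1.02499359e+00],
       [ 0.00000000e+00,  0.00000000e+00,  0.00000000e+00,
         1.00000000e+00]])}
```

View pics/scene0.png

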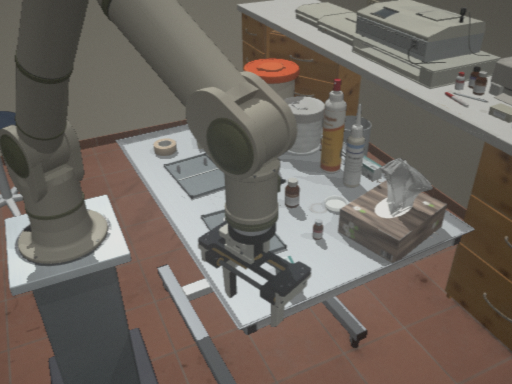

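View pics/top0.png

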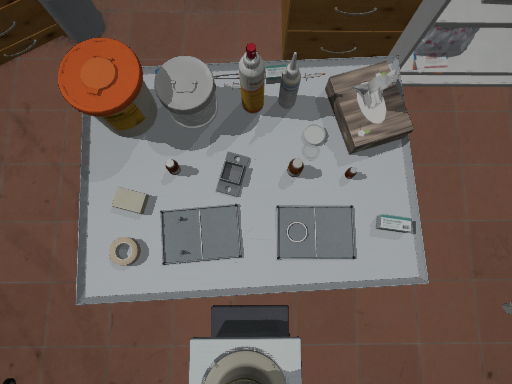

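```bash
cat > h.py <<'E'
import cv2,numpy as np
from plant import status, viewer, ctrl
def proj(d,P):
    P=np.atleast_2d(P); c=(d["camera_from_world"]@np.c_[P,np.ones(len(P))].T).T
    return np.c_[d["cx"]+d["fx"]*c[:,0]/-c[:,2], d["cy"]-d["fy"]*c[:,1]/-c[:,2]]
def ray(d,uv):
    u,v=uv; M=d["camera_from_world"]; R=M[:3,:3];o=-R.T@M[:3,3]
    return o,R.T@np.array([(u-d["cx"])/d["fx"],-(v-d["cy"])/d["fy"],-1])
def plane(d,uv,z):
    o,r=ray(d,uv); return o+r*(z-o[2])/r[2]
def tri(d1,a,d2,b):
    o1,r1=ray(d1,a);o2,r2=ray(d2,b)
    s=np.linalg.lstsq(np.c_[r1,-r2],o2-o1,rcond=None)[0]
    p,q=o1+s[0]*r1,o2+s[1]*r2
    return (p+q)/2,np.linalg.norm(p-q)
E
python3 - <<'E'
from h import *
for n in("scene","top"):
    d=viewer.get_image(n)
    print(n,{k for k in d}, proj(d,[[.277,-.669,.218],[0,0,0],[.5,0,0]]), -d["camera_from_world"][:3,:3].T@d["camera_from_world"][:3,3])
    c=d["color"]
    if n=="top":
        a=c[140:280,90:260]; b=c[140:280,250:420]
        for i,x in enumerate((a,b)): cv2.imwrite(f"pics/topc{i}.png",cv2.resize(x,None,fx=4.5,fy=4.2,interpolation=cv2.INTER_CUBIC) if 0 else cv2.resize(x,None,fx=4,fy=4,interpolation=cv2.INTER_CUBIC))
E
```

```text
scene {'cx', 'camera_from_world', 'fy', 'color', 'cy', 'fx'} [[251.93977146 307.67187559]
 [ 63.62961058 234.22056658]
 [227.58857073 191.35510596]] [ 0.02723629 -1.22374862  0.86206269]
top {'cx', 'camera_from_world', 'fy', 'color', 'cy', 'fx'} [[522.78414757 298.82428461]
 [244.82471515 395.09158951]
 [245.86170685 217.45405372]] [ 0.36348219 -0.03431848  1.11144088]
```

View crops.

View pics/topc0.png

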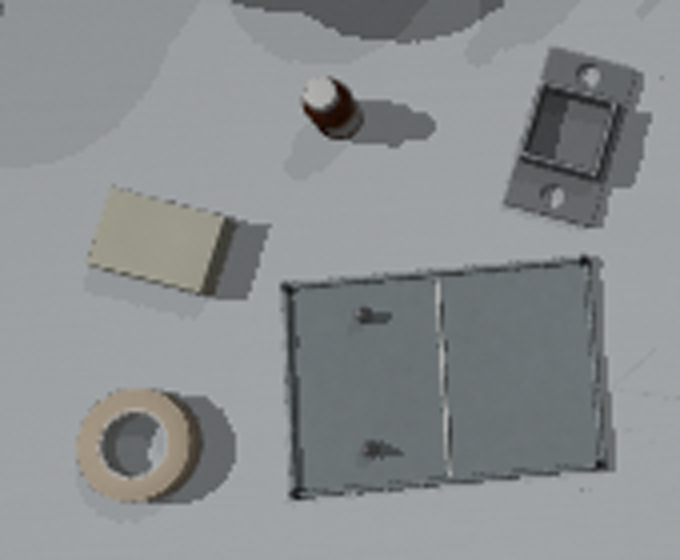

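View pics/topc1.png

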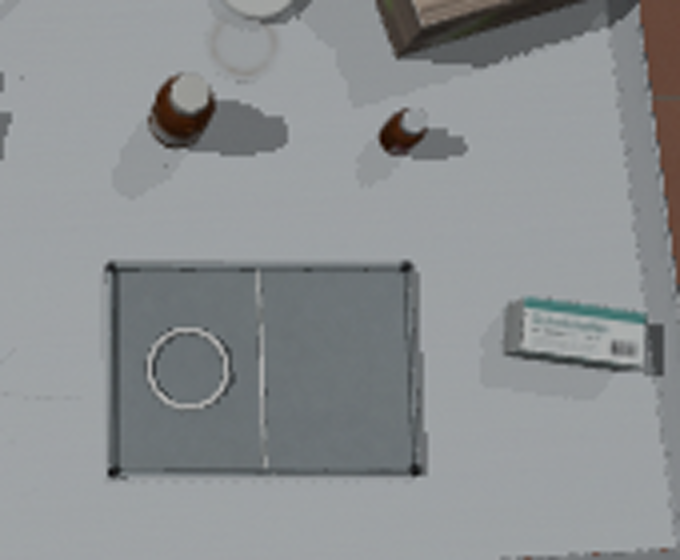

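```bash
python3 - <<'E'
from h import *
d=viewer.get_image("top"); c=d["color"]
np.save("top0.npy",c)
def z(n,x0,y0,w,h,f): cv2.imwrite(n,cv2.resize(c[y0:y0+h,x0:x0+w],None,fx=f,fy=f,interpolation=cv2.INTER_NEAREST))
A=[z0 for z0 in [(158,200,90,70),(272,200,90,65),(210,145,50,55)]]
z("pics/za.png",158,200,90,68,8);z("pics/zb.png",272,200,90,65,8);z("pics/zc.png",210,146,48,54,10)
# light table vs tray mask
g=cv2.cvtColor(c,cv2.COLOR_BGR2GRAY)
print(g[290,300],g[235,190],g[235,340],g[180,260])
E
```

```text
124 112 113 160
```

View pics/za.png

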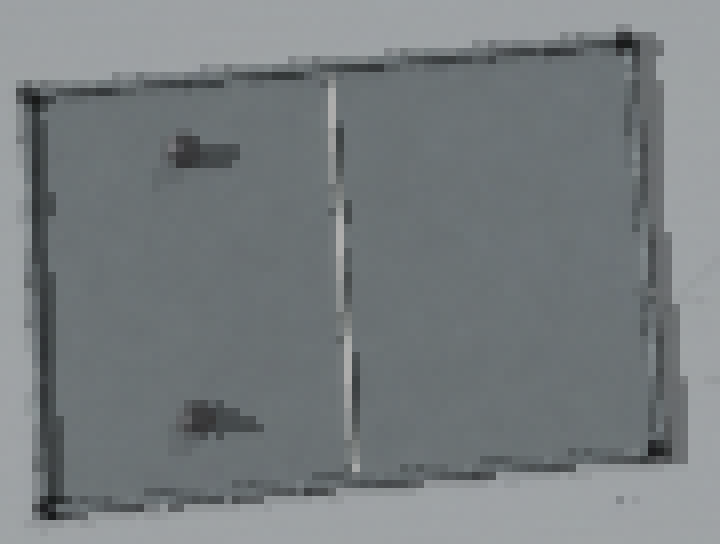

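View pics/zb.png

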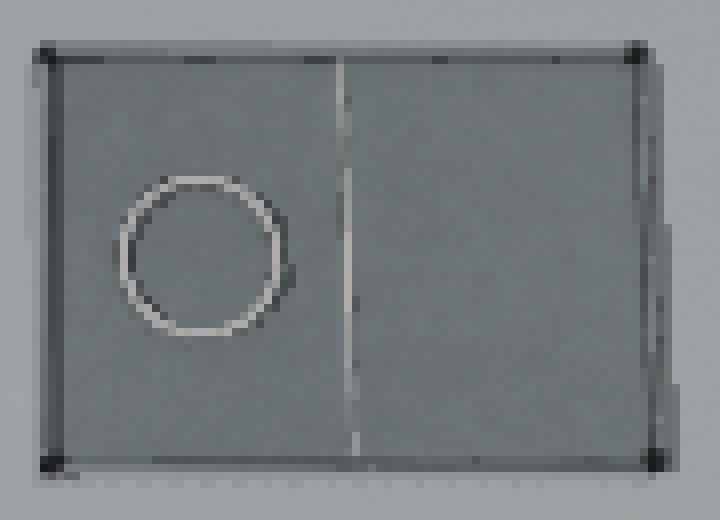

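View pics/zc.png

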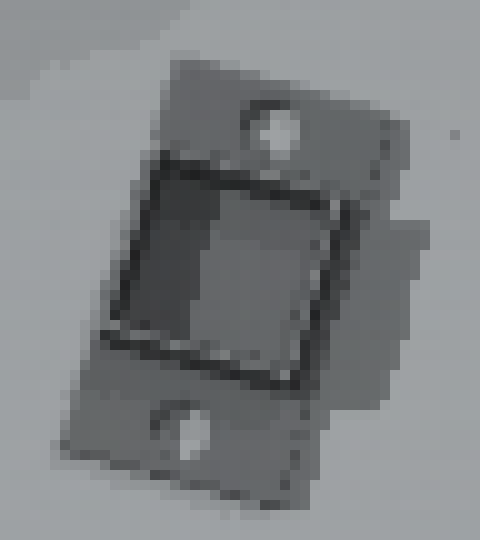

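```bash
python3 - <<'E'
from h import *
d=viewer.get_image("top")
def P(pts,f,off,z): return np.array([plane(d,(np.array(p)/f-.5+off),z) for p in pts])
def sh(n,Q): print(n,(Q[:,:2]*1000).round(1).tolist(),"c",(Q.mean(0)[:2]*1000).round(1))
A=P([(33,97),(626,40),(656,450),(45,510)],8,(158,200),.010);sh("A",A)
B=P([(45,54),(636,52),(655,461),(50,464)],8,(272,200),.010);sh("B",B)
for Q in(A,B):
    print([np.linalg.norm(Q[i]-Q[(i+1)%4])*1000 for i in range(4)], "yaw y-axis", [np.degrees(np.arctan2(-(v[0]),v[1])) for v in (Q[0]-Q[1],Q[3]-Q[2])],"x-axis",[np.degrees(np.arctan2(v[1],v[0])) for v in (Q[0]-Q[3],Q[1]-Q[2])])
D=P([(185,152),(203,420)],8,(158,200),.016);sh("dow",D);print(np.linalg.norm(D[0]-D[1]))
sh("ring",P([(201,256)],8,(272,200),.010))
H=P([(272,132),(183,430)],10,(210,146),.008);sh("holes",H);v=H[0]-H[1];print(np.linalg.norm(v),np.degrees(np.arctan2(v[1],v[0])))
sh("collar",P([(163,152),(365,203),(300,385),(100,338)],10,(210,146),.032))
sh("platecorn",P([(172,62),(408,125),(295,508),(58,450)],10,(210,146),.008))
E
```

```text
A [[516.7, 253.8], [538.4, 30.6], [384.7, 17.9], [363.6, 242.1]] c [450.8 136.1]
B [[533.0, -95.2], [533.6, -321.3], [379.5, -321.1], [379.2, -95.6]] c [ 456.3 -208.3]
[np.float64(224.1687016337188), np.float64(154.28848555858687), np.float64(225.1746104545049), np.float64(153.59016003022836)] yaw y-axis [np.float64(5.548775594414352), np.float64(5.3666392986555405)] x-axis [np.float64(4.368808302789772), np.float64(4.747332484778684)]
[np.float64(226.0604836795437), np.float64(154.08825912573727), np.float64(225.57637098429288), np.float64(153.79751815197804)] yaw y-axis [np.float64(0.16873604153841143), np.float64(0.09517269886540874)] x-axis [np.float64(0.1263652950430064), np.float64(-0.05363565844673845)]
dow [[495.1, 194.6], [395.9, 184.2]] c [445.5 189.4]
0.09969218760803507
ring [[456.1, -153.2]] c [ 456.1 -153.2]
holes [[683.3, 29.4], [588.4, 55.7]] c [635.9  42.5]
0.09841891759577277 -15.497712958322186
collar [[669.9, 61.1], [654.0, -0.5], [597.4, 18.7], [611.8, 79.1]] c [633.3  39.6]
platecorn [[705.9, 60.8], [685.6, -13.0], [564.1, 21.1], [582.2, 93.8]] c [634.5  40.7]
```

```bash
python3 - <<'E'
from h import *
d=viewer.get_image("top");c=d["color"]
def z(n,x0,y0,w,h,f): cv2.imwrite("pics/"+n,cv2.resize(c[y0:y0+h,x0:x0+w],None,fx=f,fy=f,interpolation=cv2.INTER_NEAREST))
z("b1.png",158,150,50,40,12);z("b2.png",275,150,90,40,8);z("box.png",105,180,50,40,12);z("car.png",368,205,54,40,12)
hsv=cv2.cvtColor(c,cv2.COLOR_BGR2HSV)
for n,(x0,y0,w,h) in dict(box=(105,180,50,40),car=(368,205,54,40)).items():
    print(n,hsv[y0+20,x0+20],hsv[y0+18,x0+30])
E
python3 -c "
import cv2,numpy as np
a=[cv2.imread('pics/'+n) for n in('b1.png','b2.png','box.png','car.png')]
a=[cv2.copyMakeBorder(x,0,max(0,480-x.shape[0]),0,max(0,720-x.shape[1]),0) for x in a]
for i in (0,2): pass
cv2.imwrite('pics/m1.png',np.hstack([a[0][:480,:600]]));
"
```

```text
box [ 26  27 153] [ 28  25 155]
car [ 90   6 161] [ 84   7 171]
```

View pics/b1.png

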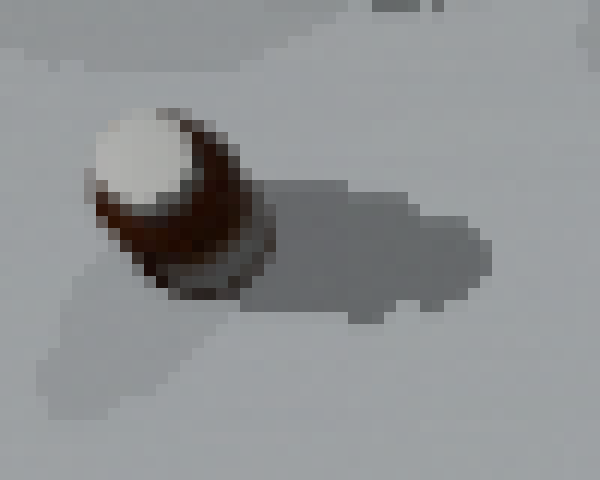

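View pics/b2.png

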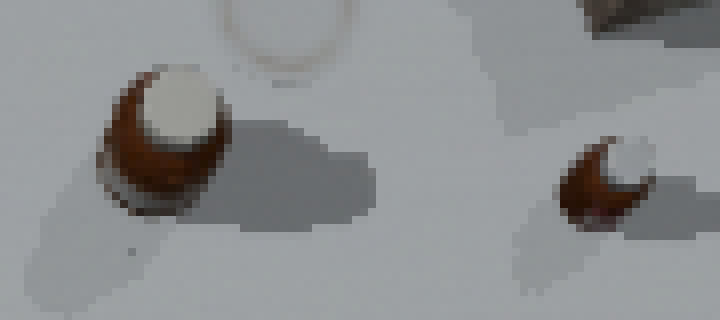

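View pics/box.png

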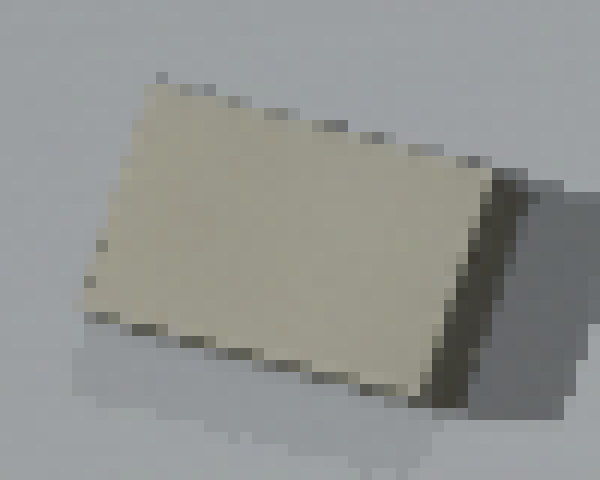

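View pics/car.png

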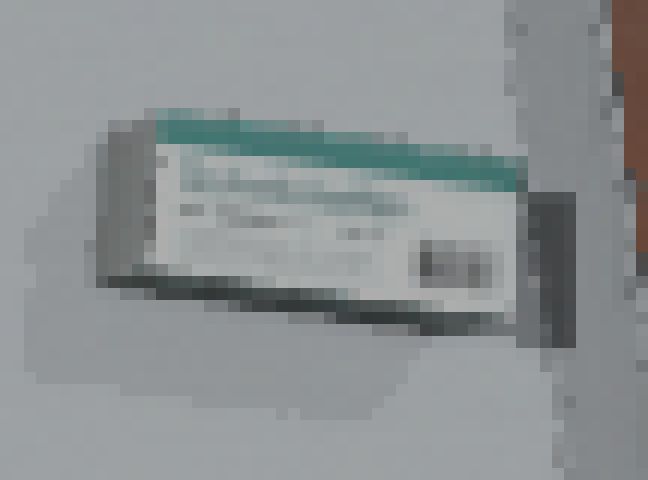

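```bash
python3 - <<'E'
from h import *
d=viewer.get_image("top")
def P(pts,f,off,z): return np.array([plane(d,(np.array(p)/f-.5+off),z) for p in pts])
def sh(n,Q):
    print(n,(Q[:,:2]*1000).round(1).tolist(),"c",(Q.mean(0)[:2]*1000).round(1))
    if len(Q)==4: print([round(np.linalg.norm(Q[i]-Q[(i+1)%4])*1000,1) for i in range(4)],"longdirs",[np.degrees(np.arctan2(v[1],v[0])).round(1) for v in(Q[0]-Q[1],Q[3]-Q[2])])
sh("mid cap",P([(143,155)],12,(158,150),.075));sh("mid foot",P([(218,248)],12,(158,150),.01))
sh("tall cap",P([(180,107)],8,(275,150),.09));sh("tall foot",P([(150,170)],8,(275,150),.01))
sh("small cap",P([(629,164)],8,(275,150),.058));sh("small foot",P([(588,205)],8,(275,150),.01))
sh("box",P([(148,82),(495,172),(420,398),(82,312)],12,(105,180),.032))
sh("car",P([(155,108),(526,158),(518,318),(150,272)],12,(368,205),.045))
E
```

```text
mid cap [[652.2, 221.1]] c [652.2 221.1]
mid foot [[645.6, 216.8]] c [645.6 216.8]
tall cap [[647.4, -149.5]] c [ 647.4 -149.5]
tall foot [[644.3, -146.4]] c [ 644.3 -146.4]
small cap [[634.7, -320.2]] c [ 634.7 -320.2]
small foot [[630.6, -316.5]] c [ 630.6 -316.5]
box [[590.0, 384.8], [567.2, 297.6], [510.6, 312.8], [532.1, 396.8]] c [550. 348.]
[np.float64(90.1), np.float64(58.6), np.float64(86.7), np.float64(59.2)] longdirs [np.float64(75.3), np.float64(75.7)]
car [[505.8, -398.4], [493.3, -489.5], [454.0, -484.5], [465.4, -394.7]] c [ 479.6 -441.8]
[np.float64(92.0), np.float64(39.6), np.float64(90.5), np.float64(40.6)] longdirs [np.float64(82.2), np.float64(82.8)]
```

```bash
cat > go.py <<'E'
import sys
from h import *
from scipy.spatial.transform import Rotation as Ro
# usage: go.py x y z(mm) yaw(deg)  -> slide cm / angular units
s=status.sense(); x,y,z,w=map(float,sys.argv[1:5])
R=Ro.from_euler('xyz',s["eef_rot"]); T=Ro.from_euler('xyz',[np.pi,0,np.radians(w)])
print("slide",(R.inv().apply(np.array([x,y,z])/1000-s["tcp_pos"])*100).round(2),"ang",(np.degrees((R.inv()*T).as_rotvec())/5).round(2))
print("t",round(s["t"],2),"tcp",(s["tcp_pos"]*1000).round(1),"rpy",np.degrees(s["eef_rot"]).round(2),"open",round(s["opening"]*1000,1),"F",s["force"].round(1),"j",s["joints"].round(2))
E
python3 go.py 634.5 41 160 164.5
```

```text
slide [ 60.19 -51.99   5.86] ang [ -0.   -0.  -28.4]
t 0.4 tcp [ 277.5 -669.7  218.5] rpy [-179.99    0.     22.51] open 93.1 F [-0.1 -1.  -0.1] j [ 1.1   0.6  -0.    1.6   0.    0.94 -0.08]
```

>>> apply_moves --plan '[{"slide":[30,-26,2.9],"angular":[0,0,-14.2]},{"slide":[30,-26,2.9],"angular":[0,0,-14.2]},{"slide":[30,-26,2.9],"angular":[0,0,-14.2]},{"slide":[30,-26,2.9],"angular":[0,0,-14.2]},{"slide":[30,-26,2.9],"angular":[0,0,-14.2]},{"slide":[30,-26,2.9],"angular":[0,0,-14.2]},{"slide":[30,-26,2.9],"angular":[0,0,-14.2]},{"slide":[30,-26,2.9],"angular":[0,0,-14.2]},{"slide":[30,-26,2.9],"angular":[0,0,-14.2]},{"slide":[30,-26,2.9],"angular":[0,0,-14.2]}]' --fingers 100

```text
t: 1.23
tcp_pos: [0.4572, -0.3102, 0.1899]
eef_rot: [3.14, -0.001, 1.642]
force: [1.6, -0.1, -0.4]
opening: 0.0932
```

```bash
python3 go.py 634.5 41 160 164.5
```

```text
slide [33.75 20.19  3.05] ang [  0.02   0.   -14.08]
t 1.23 tcp [ 457.2 -310.2  189.9] rpy [ 1.7992e+02 -5.0000e-02  9.4100e+01] open 93.2 F [ 1.6 -0.1 -0.4] j [ 0.76  0.45 -0.37  2.01  0.24  0.72  0.31]
```

>>> apply_moves --plan '[{"slide":[33.7,20.2,3.0],"angular":[0,0,-14.1]},{"slide":[33.7,20.2,3.0],"angular":[0,0,-14.1]},{"slide":[33.7,20.2,3.0],"angular":[0,0,-14.1]},{"slide":[33.7,20.2,3.0],"angular":[0,0,-14.1]},{"slide":[33.7,20.2,3.0],"angular":[0,0,-14.1]},{"slide":[33.7,20.2,3.0],"angular":[0,0,-14.1]},{"slide":[33.7,20.2,3.0],"angular":[0,0,-14.1]},{"slide":[33.7,20.2,3.0],"angular":[0,0,-14.1]},{"slide":[33.7,20.2,3.0],"angular":[0,0,-14.1]},{"slide":[33.7,20.2,3.0],"angular":[0,0,-14.1]}]'

```text
t: 2.07
tcp_pos: [0.638, 0.0401, 0.1599]
eef_rot: [3.138, 0.001, 2.873]
force: [-0.1, -0.6, 0.9]
opening: 0.093
```

```bash
python3 - <<'E'
from h import *
d=viewer.get_image("top"); cv2.imwrite("pics/t1.png",d["color"])
E
python3 go.py 634.5 41 11 164.5
```

```text
slide [ 0.38 -0.28 14.86] ang [0.06 0.01 0.12]
t 2.12 tcp [638.6  42.1 159.6] rpy [1.7971e+02 5.0000e-02 1.6511e+02] open 92.9 F [1.2 2.4 0.9] j [ 0.28  0.64 -0.67  1.83  0.52  0.85  0.67]
```

>>> apply_moves --plan '[{"slide":[0.4,-0.2,4],"angular":[0,0,0.1]},{"slide":[0.4,-0.2,8],"angular":[0,0,0.1]},{"slide":[0.4,-0.2,11],"angular":[0,0,0.1]},{"slide":[0.4,-0.2,11.5],"angular":[0,0,0.1]},{"slide":[0.4,-0.2,11.5],"angular":[0,0,0.1]},{"slide":[0.4,-0.2,11.5],"angular":[0,0,0.1]}]'

```text
t: 2.62
tcp_pos: [0.6324, 0.0334, 0.0457]
eef_rot: [3.141, 0.001, 2.853]
force: [-0.4, 0.6, 0.9]
opening: 0.0925
```

```bash
python3 go.py 634.5 41 11 164.5; python3 - <<'E'
from h import *
for n in("scene","top"):
    d=viewer.get_image(n);c=d["color"]
    p=proj(d,[[.6345,.041,.03]])[0].astype(int); print(p)
    c=c[max(0,p[1]-60):p[1]+60,max(0,p[0]-80):p[0]+80]
    cv2.imwrite(f"pics/g1{n}.png",cv2.resize(c,None,fx=4,fy=4))
E
```

```text
slide [0.01 0.79 3.47] ang [ 0.    0.01 -0.2 ]
t 2.62 tcp [632.4  33.4  45.7] rpy [1.7998e+02 4.0000e-02 1.6349e+02] open 92.5 F [-0.4  0.6  0.9] j [ 0.21  0.77 -0.55  1.92  0.65  0.64  0.53]
[259 167]
[232 172]
```

View pics/g1scene.png

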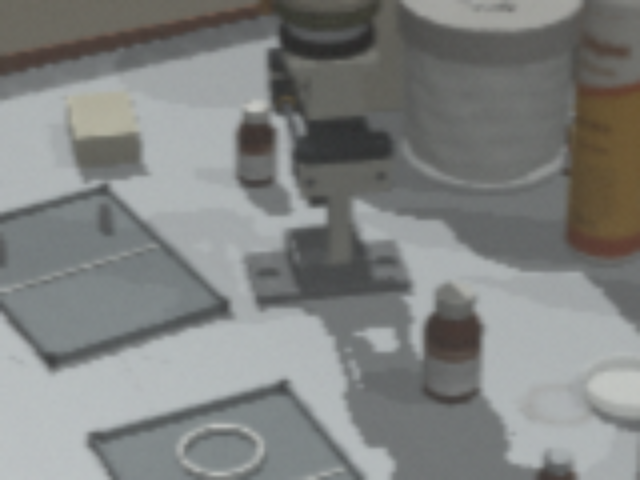

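View pics/g1top.png

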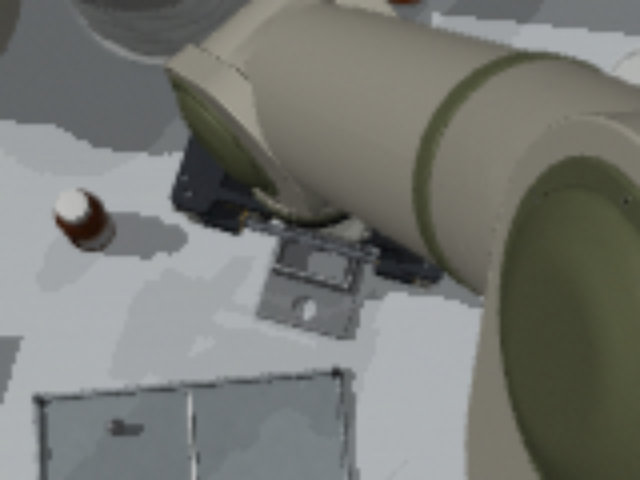

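>>> apply_moves --plan '[{"slide":[0,0.8,0],"angular":[0,0,-0.2]},{"slide":[0,0.8,1.5],"angular":[0,0,-0.2]},{"slide":[0,0.8,3],"angular":[0,0,-0.2]},{"slide":[0,0.8,3.45],"angular":[0,0,-0.2]},{"slide":[0,0.8,3.45],"angular":[0,0,-0.2]},{"slide":[0,0.8,3.45],"angular":[0,0,-0.2]},{"slide":[0,0.8,3.45],"angular":[0,0,-0.2]}]'

```text
t: 3.3
tcp_pos: [0.6346, 0.0411, 0.0111]
eef_rot: [3.141, 0.001, 2.871]
force: [-1.1, 0.7, 0.6]
opening: 0.093
```

```bash
python3 go.py 634.5 41 11 164.5
```

```text
slide [ 0.01 -0.01  0.01] ang [0.01 0.01 0.  ]
t 3.3 tcp [634.6  41.1  11.1] rpy [1.7997e+02 6.0000e-02 1.6451e+02] open 93.0 F [-1.1  0.7  0.6] j [ 0.18  0.81 -0.51  1.92  0.7   0.59  0.5 ]
```

Exact. Close on the collar.

>>> apply_moves --plan '[{"slide":[0,0,0],"angular":[0,0,0]},{"slide":[0,0,0],"angular":[0,0,0]},{"slide":[0,0,0],"angular":[0,0,0]},{"slide":[0,0,0],"angular":[0,0,0]},{"slide":[0,0,0],"angular":[0,0,0]},{"slide":[0,0,0],"angular":[0,0,0]},{"slide":[0,0,0],"angular":[0,0,0]},{"slide":[0,0,0],"angular":[0,0,0]}]' --fingers 50 --squeeze 35

```text
t: 3.97
tcp_pos: [0.6341, 0.0411, 0.0102]
eef_rot: [3.141, 0.0, 2.871]
force: [0.0, 0.1, 2.8]
opening: 0.0621
```

```bash
python3 go.py 634.5 41 100 164.5
```

```text
slide [-0.04  0.01 -8.98] ang [0. 0. 0.]
t 3.97 tcp [634.1  41.1  10.2] rpy [1.7998e+02 1.0000e-02 1.6452e+02] open 62.1 F [0.  0.1 2.8] j [ 0.17  0.82 -0.51  1.92  0.7   0.59  0.5 ]
```

Gripped at 62.1 mm. Lift and carry over the dowels.

>>> apply_moves --plan '[{"slide":[0,0,-2],"angular":[0,0,0]},{"slide":[0,0,-5],"angular":[0,0,0]},{"slide":[0,0,-8],"angular":[0,0,0]},{"slide":[0,0,-9],"angular":[0,0,0]},{"slide":[0,0,-9],"angular":[0,0,0]},{"slide":[0,0,-9],"angular":[0,0,0]}]'

```text
t: 4.47
tcp_pos: [0.6338, 0.0403, 0.0996]
eef_rot: [-3.141, 0.0, 2.871]
force: [0.3, 0.2, -2.4]
opening: 0.0618
```

```bash
python3 go.py 445.5 190.5 100 185.2
```

```text
slide [22.17  9.44 -0.05] ang [-0.01  0.   -4.14]
t 4.47 tcp [633.8  40.3  99.6] rpy [-1.7997e+02  1.0000e-02  1.6448e+02] open 61.8 F [ 0.3  0.2 -2.4] j [ 0.24  0.71 -0.61  1.88  0.59  0.74  0.59]
```

>>> apply_moves --plan '[{"slide":[3,1.3,0],"angular":[0,0,-0.6]},{"slide":[6,2.6,0],"angular":[0,0,-1.2]},{"slide":[9,3.9,0],"angular":[0,0,-1.8]},{"slide":[12,5.1,0],"angular":[0,0,-2.4]},{"slide":[15,6.4,0],"angular":[0,0,-3]},{"slide":[18,7.7,0],"angular":[0,0,-3.5]},{"slide":[21,9,0],"angular":[0,0,-4]},{"slide":[22.2,9.4,0],"angular":[0,0,-4.15]},{"slide":[22.2,9.4,0],"angular":[0,0,-4.15]},{"slide":[22.2,9.4,0],"angular":[0,0,-4.15]}]'

```text
t: 5.3
tcp_pos: [0.4447, 0.1905, 0.0991]
eef_rot: [-3.141, -0.002, -3.049]
force: [0.9, -0.5, -2.4]
opening: 0.0621
```

>>> apply_moves --plan '[{"slide":[0,0,1],"angular":[0,0,0]},{"slide":[0,0,2],"angular":[0,0,0]},{"slide":[0,0,3],"angular":[0,0,0]},{"slide":[0,0,3.5],"angular":[0,0,0]},{"slide":[0,0,3.5],"angular":[0,0,0]},{"slide":[0,0,3.5],"angular":[0,0,0]}]'

```text
t: 5.8
tcp_pos: [0.4455, 0.1901, 0.0647]
eef_rot: [-3.141, -0.001, -3.051]
force: [0.2, -0.1, -1.5]
opening: 0.0617
```

```bash
python3 go.py 445.5 190.5 14 185.2; python3 - <<'E'
from h import *
for n in("scene","top"):
    d=viewer.get_image(n);c=d["color"]
    p=proj(d,[[.445,.15,.03]])[0].astype(int); print(p)
    x0,y0=max(0,p[0]-50),max(0,p[1]-45); print(x0,y0)
    c=c[y0:p[1]+45,x0:p[0]+50]
    cv2.imwrite(f"pics/g2{n}.png",cv2.resize(c,None,fx=6,fy=6,interpolation=cv2.INTER_CUBIC))
E
```

```text
slide [-0.    0.05  5.07] ang [-0.01 -0.01 -0.  ]
t 5.8 tcp [445.5 190.1  64.7] rpy [-1.7997e+02 -5.0000e-02 -1.7482e+02] open 61.7 F [ 0.2 -0.1 -1.5] j [-0.11  0.63 -0.59  2.24  0.8   0.48  0.32]
[194 165]
144 120
[194 234]
144 189
```

View pics/g2scene.png

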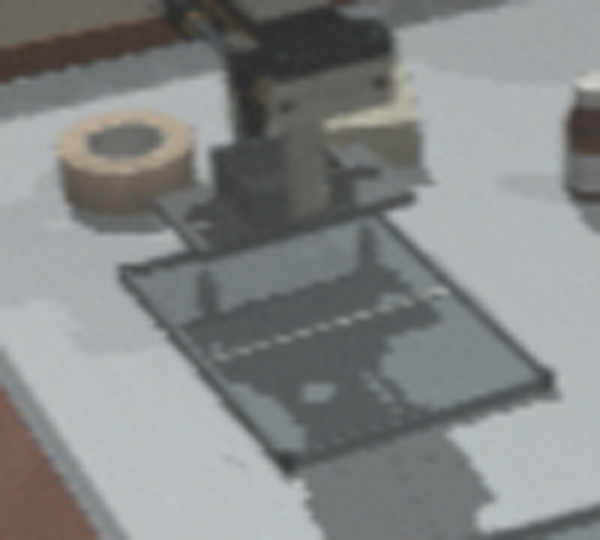

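View pics/g2top.png

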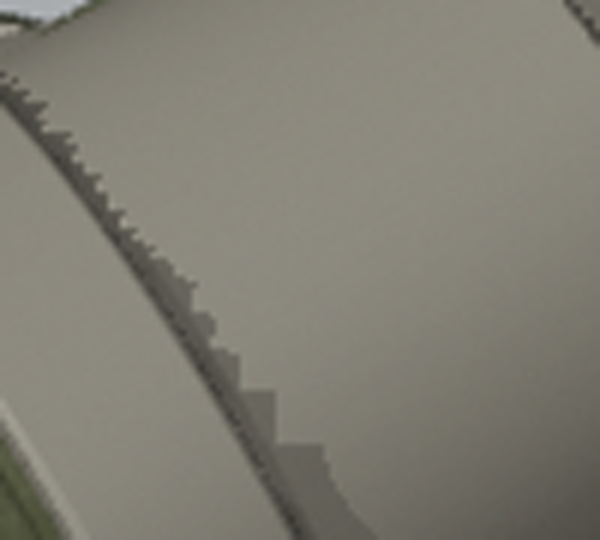

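```bash
python3 - <<'E'
from h import *
d=viewer.get_image("scene"); c=d["color"]
cv2.imwrite("pics/g3.png",cv2.resize(c[140:185,160:220],None,fx=12,fy=12,interpolation=cv2.INTER_NEAREST))
W=lambda p,z:(plane(d,np.array(p)/6-.5+[144,120],z)[:2]*1000).round(1)
print("tips",W((207,272),.028),W((370,228),.028))
print("plate near corner",W((205,255),.0545),"right",W((413,200),.0545), "hole",W((360,172),.0625))
E
```

```text
tips [396.9 183.5] [496.6 190.5]
plate near corner [389.8 157.1] right [514.8 165.1] hole [494.7 195.6]
```

View pics/g3.png

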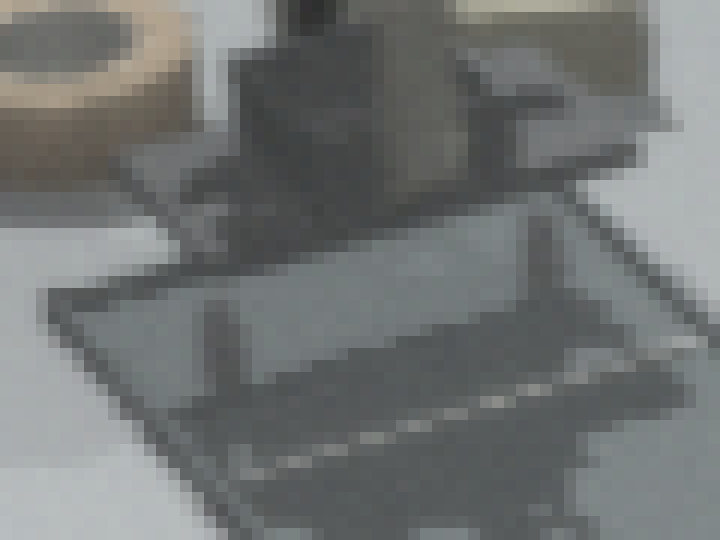

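```bash
python3 - <<'E'
from h import *
d=viewer.get_image("scene")
W=lambda p,z:(plane(d,np.array(p)/12-.5+[160,140],z)[:2]*1000).round(1)
print("tips",W((216,301),.028),W((541,215),.028),"base",W((228,395),.004),W((545,292),.004))
print("edge bot left",W((185,268),.0545),"right",W((640,165),.0545),"top right corner",W((640,148),.0625),"far right",W((675,122),.0625),"far left",W((118,150),.0625))
from scipy.spatial.transform import Rotation as Ro
s=status.sense();c=s["tcp_pos"][:2];a=np.radians(5.2);R=np.array([[np.cos(a),-np.sin(a)],[np.sin(a),np.cos(a)]])
def pz(x,y,z): return (proj(d,[np.r_[c+R@[x,y],z]])[0]-[160,140]+.5)*12
for n,x,y,z in [("nl",-.065,-.035,.0545),("nr",.065,-.035,.0545),("nrt",.065,-.035,.0625),("fr",.065,.035,.0625),("fl",-.065,.035,.0625),("nlt",-.065,-.035,.0625)]: print(n,pz(x,y,z).round())
E
```

```text
tips [395.9 185.9] [495.  191.9] base [393.4 174.5] [493.7 189.5]
edge bot left [382.  162.1] right [515.3 161.6] top right corner [514.  157.1] far right [528.5 167.1] far left [381.6 220.8]
nl [206. 287.]
nr [634. 166.]
nrt [632. 141.]
fr [525.  42.]
fl [106. 155.]
nlt [203. 261.]
```

>>> apply_moves --plan '[{"slide":[0,-0.1,1],"angular":[0,0,0]},{"slide":[0,-0.1,2],"angular":[0,0,0]},{"slide":[0,-0.1,2.6],"angular":[0,0,0]},{"slide":[0,-0.1,3],"angular":[0,0,0]},{"slide":[0,-0.1,3.3],"angular":[0,0,0]},{"slide":[0,-0.1,3.5],"angular":[0,0,0]},{"slide":[0,-0.1,3.5],"angular":[0,0,0]}]'

```text
t: 6.58
tcp_pos: [0.4452, 0.1898, 0.03]
eef_rot: [-3.142, -0.0, -3.05]
force: [-0.7, -0.6, -2.5]
opening: 0.0621
```

```bash
python3 go.py 445.5 189.3 14.5 185.2;  python3 - <<'E'
from h import *
d=viewer.get_image("scene"); c=d["color"]
cv2.imwrite("pics/g4.png",cv2.resize(c[140:185,160:220],None,fx=12,fy=12,interpolation=cv2.INTER_CUBIC))
E
```

```text
slide [-0.02 -0.05  1.55] ang [-0.   -0.    0.01]
t 6.58 tcp [445.2 189.8  30. ] rpy [-1.8000e+02 -1.0000e-02 -1.7473e+02] open 62.1 F [-0.7 -0.6 -2.5] j [-0.17  0.68 -0.5   2.26  0.9   0.4   0.23]
```

View pics/g4.png

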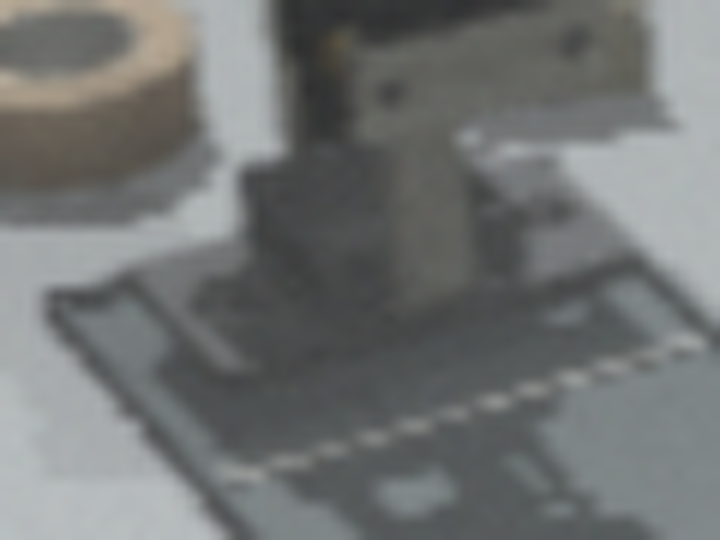

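>>> apply_moves --plan '[{"slide":[0,0,0.3],"angular":[0,0,0]},{"slide":[0,0,0.6],"angular":[0,0,0]},{"slide":[0,0,0.9],"angular":[0,0,0]},{"slide":[0,0,1.2],"angular":[0,0,0]},{"slide":[0,0,1.2],"angular":[0,0,0]}]'

```text
t: 7.05
tcp_pos: [0.4451, 0.1897, 0.0175]
eef_rot: [-3.141, -0.001, -3.05]
force: [-0.9, 0.2, -1.9]
opening: 0.0617
```

```bash
python3 go.py 445.5 189.3 14.2 185.2
```

```text
slide [-0.04 -0.04  0.33] ang [-0.   -0.01  0.01]
t 7.05 tcp [445.1 189.7  17.5] rpy [-1.7999e+02 -4.0000e-02 -1.7473e+02] open 61.7 F [-0.9  0.2 -1.9] j [-0.2   0.7  -0.46  2.27  0.94  0.37  0.19]
```

>>> apply_moves --plan '[{"slide":[0,0,0.1],"angular":[0,0,0]},{"slide":[0,0,0.2],"angular":[0,0,0]},{"slide":[0,0,0.3],"angular":[0,0,0]},{"slide":[0,0,0.35],"angular":[0,0,0]},{"slide":[0,0,0.35],"angular":[0,0,0]}]'

```text
t: 7.47
tcp_pos: [0.4452, 0.1897, 0.0145]
eef_rot: [-3.141, -0.0, -3.05]
force: [0.1, 0.9, -2.2]
opening: 0.0619
```

>>> apply_moves --plan '[{"slide":[0,0,0.1],"angular":[0,0,0]},{"slide":[0,0,0.15],"angular":[0,0,0]},{"slide":[0,0,0.15],"angular":[0,0,0]}]'

```text
t: 7.72
tcp_pos: [0.4453, 0.1897, 0.0141]
eef_rot: [-3.141, 0.001, -3.05]
force: [-3.4, -1.9, 16.7]
opening: 0.0619
```

>>> apply_moves --plan '[{"slide":[0,0,0],"angular":[0,0,0]},{"slide":[0,0,0],"angular":[0,0,0]},{"slide":[0,0,0],"angular":[0,0,0]},{"slide":[0,0,-0.3],"angular":[0,0,0]},{"slide":[0,0,-1],"angular":[0,0,0]},{"slide":[0,0,-3],"angular":[0,0,0]},{"slide":[0,0,-6],"angular":[0,0,0]},{"slide":[0,0,-9.5],"angular":[0,0,0]},{"slide":[0,0,-13],"angular":[0,0,0]},{"slide":[0,0,-13],"angular":[0,0,0]}]' --fingers 85

```text
t: 8.55
tcp_pos: [0.4468, 0.1911, 0.1485]
eef_rot: [3.139, 0.006, -3.05]
force: [0.3, 0.4, -0.8]
opening: 0.0792
```

```bash
python3 go.py 651 220 145 185;  python3 - <<'E'
from h import *
d=viewer.get_image("scene"); c=d["color"]
cv2.imwrite("pics/g5.png",cv2.resize(c[140:185,160:220],None,fx=12,fy=12,interpolation=cv2.INTER_CUBIC))
E
```

```text
slide [-20.6    1.01   0.48] ang [0.03 0.07 0.05]
t 8.55 tcp [446.8 191.1 148.5] rpy [ 179.87    0.34 -174.74] open 79.2 F [ 0.3  0.4 -0.8] j [ 0.03  0.52 -0.76  2.18  0.6   0.66  0.5 ]
```

View pics/g5.png

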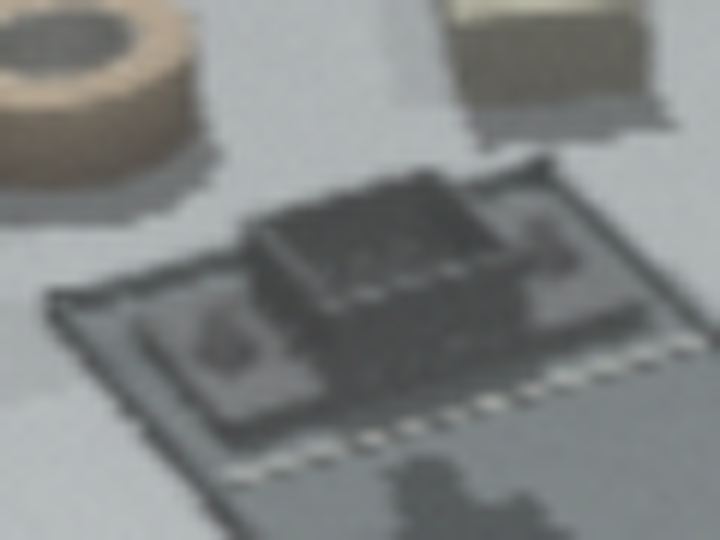

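>>> apply_moves --plan '[{"slide":[-4,0.2,0],"angular":[0,0,0]},{"slide":[-8,0.4,0],"angular":[0,0,0]},{"slide":[-12,0.6,0],"angular":[0,0,0]},{"slide":[-16,0.8,0],"angular":[0,0,0]},{"slide":[-19,0.9,0],"angular":[0,0,0]},{"slide":[-20.6,1,0],"angular":[0,0,0]},{"slide":[-20.6,1,0],"angular":[0,0,0]},{"slide":[-20.6,1,0],"angular":[0,0,0]}]' --fingers 85

```text
t: 9.27
tcp_pos: [0.6487, 0.2183, 0.1416]
eef_rot: [-3.141, -0.003, -3.05]
force: [-1.1, -0.4, 1.1]
opening: 0.079
```

```bash
python3 go.py 651.5 220.5 100 185;  python3 - <<'E'
from h import *
d=viewer.get_image("scene"); c=d["color"]
p=proj(d,[[.6515,.2205,.0]])[0]; q=proj(d,[[.6515,.2205,.075]])[0]; print(p,q)
x0,y0=int(p[0])-25,int(p[1])-35; print(x0,y0)
im=cv2.resize(c[y0:y0+45,x0:x0+50],None,fx=12,fy=12,interpolation=cv2.INTER_CUBIC)
for r in(p,q): cv2.circle(im,tuple(((r-[x0,y0]+.5)*12).astype(int)),4,(0,255,0),-1)
cv2.imwrite("pics/g6.png",im)
E
```

```text
slide [-0.31  0.19  4.16] ang [-0.   -0.03  0.05]
t 9.27 tcp [648.7 218.3 141.6] rpy [-1.7999e+02 -1.4000e-01 -1.7475e+02] open 79.0 F [-1.1 -0.4  1.1] j [ 0.03  0.74 -0.73  1.73  0.6   0.91  0.72]
[242.78982329 151.33285793] [242.32874015 132.82950749]
217 116
```

View pics/g6.png

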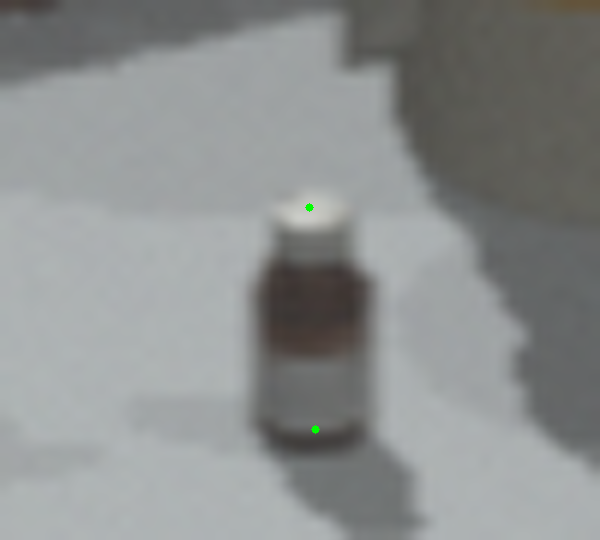

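>>> apply_moves --plan '[{"slide":[-0.3,0.2,1],"angular":[0,0,0]},{"slide":[-0.3,0.2,3],"angular":[0,0,0]},{"slide":[-0.3,0.2,5.5],"angular":[0,0,0]},{"slide":[-0.3,0.2,8],"angular":[0,0,0]},{"slide":[-0.3,0.2,10.2],"angular":[0,0,0]},{"slide":[-0.3,0.2,11.2],"angular":[0,0,0]},{"slide":[-0.3,0.2,11.2],"angular":[0,0,0]},{"slide":[-0.3,0.2,11.2],"angular":[0,0,0]},{"slide":[-0.3,0.2,11.2],"angular":[0,0,0]}]'

```text
t: 10.07
tcp_pos: [0.6526, 0.2214, 0.0324]
eef_rot: [3.141, 0.001, -3.05]
force: [-0.6, -0.8, 0.1]
opening: 0.0793
```

```bash
python3 go.py 651.5 220.2 29 185
```

```text
slide [ 0.12 -0.11  0.34] ang [0.01 0.01 0.06]
t 10.07 tcp [652.6 221.4  32.4] rpy [ 1.7997e+02  7.0000e-02 -1.7472e+02] open 79.3 F [-0.6 -0.8  0.1] j [-0.02  0.86 -0.64  1.78  0.72  0.75  0.62]
```

>>> apply_moves --plan '[{"slide":[0.1,-0.1,0.3],"angular":[0,0,0]},{"slide":[0.1,-0.1,0.3],"angular":[0,0,0]},{"slide":[0.1,-0.1,0.3],"angular":[0,0,0]}]'

```text
t: 10.32
tcp_pos: [0.6516, 0.2196, 0.0288]
eef_rot: [-3.142, 0.001, -3.05]
force: [0.2, 0.1, -0.3]
opening: 0.079
```

>>> apply_moves --plan '[{"slide":[0,0,0],"angular":[0,0,0]},{"slide":[0,0,0],"angular":[0,0,0]},{"slide":[0,0,0],"angular":[0,0,0]},{"slide":[0,0,0],"angular":[0,0,0]},{"slide":[0,0,0],"angular":[0,0,0]},{"slide":[0,0,0],"angular":[0,0,0]},{"slide":[0,0,0],"angular":[0,0,0]},{"slide":[0,0,0],"angular":[0,0,0]},{"slide":[0,0,0],"angular":[0,0,0]}]' --fingers 25 --squeeze 25

```text
t: 11.07
tcp_pos: [0.6514, 0.2199, 0.0281]
eef_rot: [3.141, 0.0, -3.05]
force: [-0.1, 1.0, -0.4]
opening: 0.035
```

```bash
python3 go.py 651.5 220.2 110 185
```

```text
slide [-0.02  0.03 -8.19] ang [0.   0.   0.05]
t 11.07 tcp [651.4 219.9  28.1] rpy [ 179.99    0.   -174.74] open 35.0 F [-0.1  1.  -0.4] j [-0.02  0.86 -0.63  1.79  0.72  0.74  0.62]
```

>>> apply_moves --plan '[{"slide":[0,0,-1],"angular":[0,0,0]},{"slide":[0,0,-3],"angular":[0,0,0]},{"slide":[0,0,-5.5],"angular":[0,0,0]},{"slide":[0,0,-8],"angular":[0,0,0]},{"slide":[0,0,-9.5],"angular":[0,0,0]},{"slide":[0,0,-9.5],"angular":[0,0,0]},{"slide":[0,0,-9.5],"angular":[0,0,0]}]'

```text
t: 11.65
tcp_pos: [0.6518, 0.2196, 0.1239]
eef_rot: [3.142, 0.002, -3.05]
force: [-0.8, -0.3, -0.8]
opening: 0.0353
```

```bash
python3 go.py 445.5 189.7 120 185;  python3 - <<'E'
from h import *
d=viewer.get_image("scene"); c=d["color"]
cv2.imwrite("pics/g7.png",cv2.resize(c[70:190,160:300],None,fx=5,fy=5,interpolation=cv2.INTER_CUBIC))
E
```

```text
slide [20.81 -1.09  0.36] ang [0.   0.02 0.05]
t 11.65 tcp [651.8 219.6 123.9] rpy [ 1.8000e+02  9.0000e-02 -1.7476e+02] open 35.3 F [-0.8 -0.3 -0.8] j [ 0.02  0.76 -0.71  1.74  0.62  0.89  0.7 ]
```

View pics/g7.png

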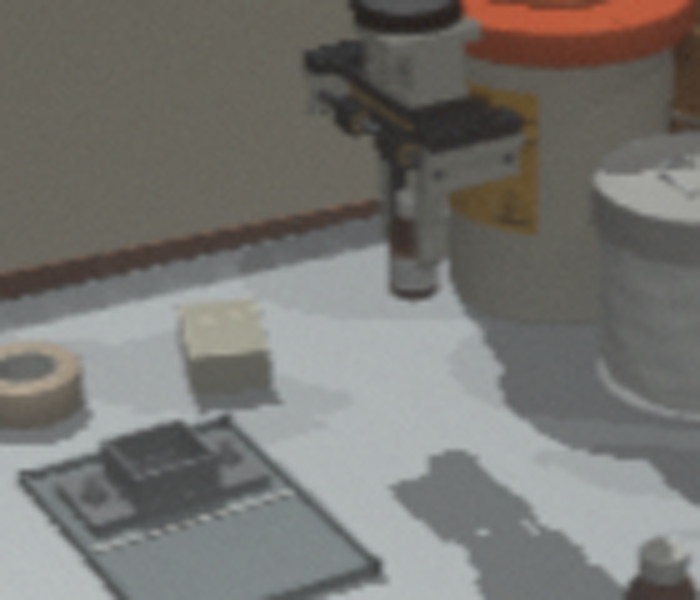

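>>> apply_moves --plan '[{"slide":[2,-0.1,0],"angular":[0,0,0]},{"slide":[5,-0.3,0],"angular":[0,0,0]},{"slide":[8.5,-0.5,0],"angular":[0,0,0]},{"slide":[12,-0.7,0],"angular":[0,0,0]},{"slide":[15.5,-0.9,0],"angular":[0,0,0]},{"slide":[18.5,-1,0],"angular":[0,0,0]},{"slide":[20.8,-1.1,0],"angular":[0,0,0]},{"slide":[20.8,-1.1,0],"angular":[0,0,0]},{"slide":[20.8,-1.1,0],"angular":[0,0,0]},{"slide":[20.8,-1.1,0],"angular":[0,0,0]}]'

```text
t: 12.53
tcp_pos: [0.4458, 0.1898, 0.1226]
eef_rot: [3.142, -0.001, -3.05]
force: [0.4, 0.2, -0.8]
opening: 0.0349
```

```bash
python3 go.py 445.5 189.7 60 185
```

```text
slide [ 0.03 -0.    6.26] ang [ 0.   -0.01  0.05]
t 12.53 tcp [445.8 189.8 122.6] rpy [ 1.8000e+02 -3.0000e-02 -1.7475e+02] open 34.9 F [ 0.4  0.2 -0.8] j [-0.01  0.55 -0.72  2.2   0.65  0.61  0.45]
```

Lower to TCP ≈ 42 mm (foot ~2 mm above the collar floor), checking once just above the rim.

>>> apply_moves --plan '[{"slide":[0,0,1],"angular":[0,0,0]},{"slide":[0,0,2.5],"angular":[0,0,0]},{"slide":[0,0,4],"angular":[0,0,0]},{"slide":[0,0,5],"angular":[0,0,0]},{"slide":[0,0,5.3],"angular":[0,0,0]},{"slide":[0,0,5.3],"angular":[0,0,0]}]'

```text
t: 13.03
tcp_pos: [0.4452, 0.1897, 0.0687]
eef_rot: [-3.141, -0.002, -3.05]
force: [0.5, -0.1, 0.3]
opening: 0.0349
```

```bash
python3 go.py 445.5 189.7 40.5 185;  python3 - <<'E'
from h import *
d=viewer.get_image("scene"); c=d["color"]
cv2.imwrite("pics/g8.png",cv2.resize(c[120:185,150:230],None,fx=8,fy=8,interpolation=cv2.INTER_CUBIC))
E
```

```text
slide [-0.04 -0.01  2.82] ang [-0.   -0.02  0.05]
t 13.03 tcp [445.2 189.7  68.7] rpy [-1.7998e+02 -1.2000e-01 -1.7475e+02] open 34.9 F [ 0.5 -0.1  0.3] j [-0.09  0.63 -0.61  2.24  0.79  0.5   0.33]
```

View pics/g8.png

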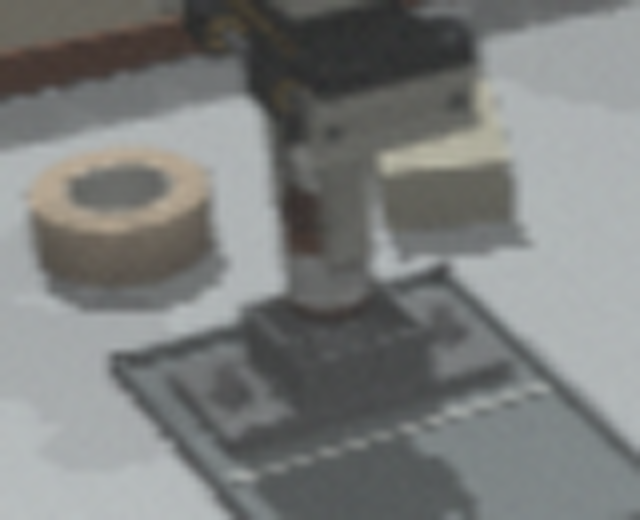

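Bottle (crop 330,310) sits centrally over the collar opening. Lower.

>>> apply_moves --plan '[{"slide":[0,0,0.8],"angular":[0,0,0]},{"slide":[0,0,1.6],"angular":[0,0,0]},{"slide":[0,0,2.2],"angular":[0,0,0]},{"slide":[0,0,2.6],"angular":[0,0,0]},{"slide":[0,0,2.8],"angular":[0,0,0]},{"slide":[0,0,2.8],"angular":[0,0,0]}]'

```text
t: 13.58
tcp_pos: [0.445, 0.1897, 0.0416]
eef_rot: [-3.141, -0.001, -3.049]
force: [0.1, -0.7, -0.6]
opening: 0.0349
```

>>> apply_moves --plan '[{"slide":[0,0,0.1],"angular":[0,0,0]},{"slide":[0,0,0.15],"angular":[0,0,0]},{"slide":[0,0,0.15],"angular":[0,0,0]}]'

```text
t: 13.83
tcp_pos: [0.4454, 0.1897, 0.0407]
eef_rot: [3.142, 0.0, -3.05]
force: [-0.2, 0.3, -1.1]
opening: 0.0352
```

>>> apply_moves --plan '[{"slide":[0,0,0.1],"angular":[0,0,0]},{"slide":[0,0,0.1],"angular":[0,0,0]}]'

```text
t: 14.0
tcp_pos: [0.4455, 0.1898, 0.0399]
eef_rot: [3.142, 0.001, -3.05]
force: [-0.7, -0.3, 2.8]
opening: 0.0352
```

>>> apply_moves --plan '[{"slide":[0,0,0],"angular":[0,0,0]},{"slide":[0,0,0],"angular":[0,0,0]},{"slide":[0,0,0],"angular":[0,0,0]},{"slide":[0,0,0],"angular":[0,0,0]},{"slide":[0,0,-1],"angular":[0,0,0]},{"slide":[0,0,-3],"angular":[0,0,0]},{"slide":[0,0,-6],"angular":[0,0,0]},{"slide":[0,0,-9],"angular":[0,0,0]},{"slide":[0,0,-11],"angular":[0,0,0]},{"slide":[0,0,-11],"angular":[0,0,0]}]' --fingers 65

```text
t: 14.83
tcp_pos: [0.4466, 0.1906, 0.1528]
eef_rot: [3.14, 0.005, -3.05]
force: [0.8, 0.2, 0.5]
opening: 0.0601
```

```bash
python3 go.py 550 348 145 75.5;  python3 - <<'E'
from h import *
d=viewer.get_image("scene"); c=d["color"]
cv2.imwrite("pics/g9.png",cv2.resize(c[120:185,150:230],None,fx=8,fy=8,interpolation=cv2.INTER_CUBIC))
E
```

```text
slide [-11.73  14.73   0.86] ang [6.000e-02 2.000e-02 2.195e+01]
t 14.83 tcp [446.6 190.6 152.8] rpy [ 179.92    0.27 -174.77] open 60.1 F [0.8 0.2 0.5] j [ 0.04  0.51 -0.78  2.17  0.59  0.67  0.51]
```

View pics/g9.png

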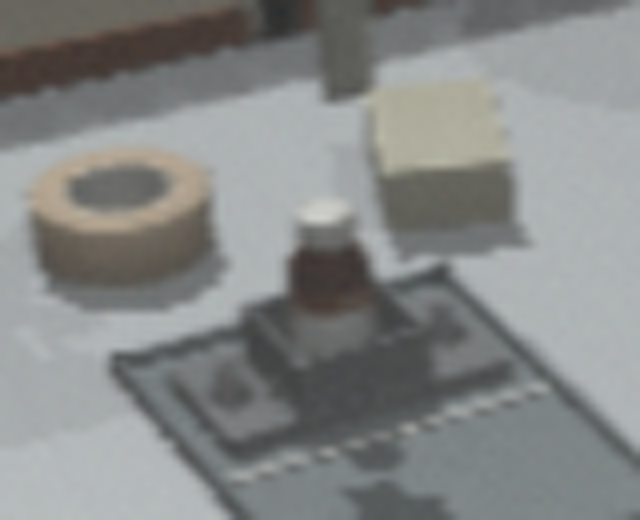

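```bash
python3 - <<'E'
from h import *
d=viewer.get_image("top")
for p in [(125,132),(105,120),(195,128),(350,153)]: print(p,(plane(d,p,0)*1000).round(),(plane(d,p,.1)*1000).round())
E
```

```text
(125, 132) [772. 384.   0.] [736. 346. 100.]
(105, 120) [812. 450.   0.] [772. 406. 100.]
(195, 128) [787. 163.   0.] [749. 146. 100.]
(350, 153) [ 705. -329.    0.] [ 674. -302.  100.]
```

>>> apply_moves --plan '[{"slide":[-2,2.5,0],"angular":[0,0,1.4]},{"slide":[-4,5,0],"angular":[0,0,2.8]},{"slide":[-6,7.5,0],"angular":[0,0,4.2]},{"slide":[-8,10,0],"angular":[0,0,5.6]},{"slide":[-9.5,12,0],"angular":[0,0,7]},{"slide":[-11,14,0],"angular":[0,0,8.4]},{"slide":[-11.7,14.7,0],"angular":[0,0,9.8]},{"slide":[-11.7,14.7,0],"angular":[0,0,11.2]},{"slide":[-11.7,14.7,0],"angular":[0,0,12.6]},{"slide":[-11.7,14.7,0],"angular":[0,0,14]}]' --fingers 100

```text
t: 15.77
tcp_pos: [0.5477, 0.3465, 0.1473]
eef_rot: [-3.139, 0.001, 2.006]
force: [-0.9, -0.3, 0.2]
opening: 0.0934
```

>>> apply_moves --plan '[{"slide":[0,0,0],"angular":[0,0,1.4]},{"slide":[0,0,0],"angular":[0,0,2.8]},{"slide":[0,0,0],"angular":[0,0,4.2]},{"slide":[0,0,0],"angular":[0,0,5.6]},{"slide":[0,0,0],"angular":[0,0,7]},{"slide":[0,0,0],"angular":[0,0,8]},{"slide":[0,0,0],"angular":[0,0,8]},{"slide":[0,0,0],"angular":[0,0,8]}]'

```text
t: 16.43
tcp_pos: [0.5477, 0.3466, 0.1481]
eef_rot: [-3.141, 0.002, 1.317]
force: [0.1, -0.4, -0.3]
opening: 0.0928
```

```bash
python3 go.py 549.5 348 50 75.5
```

```text
slide [0.2  0.14 9.81] ang [-0.01  0.03 -0.01]
t 16.43 tcp [547.7 346.6 148.1] rpy [-1.7997e+02  1.3000e-01  7.5460e+01] open 92.8 F [ 0.1 -0.4 -0.3] j [-0.52  0.59 -0.21  1.84  0.17  0.73 -1.07]
```

>>> apply_moves --plan '[{"slide":[0.2,0.1,2],"angular":[0,0,0]},{"slide":[0.2,0.1,4.5],"angular":[0,0,0]},{"slide":[0.2,0.1,7],"angular":[0,0,0]},{"slide":[0.2,0.1,9],"angular":[0,0,0]},{"slide":[0.2,0.1,9.8],"angular":[0,0,0]},{"slide":[0.2,0.1,9.8],"angular":[0,0,0]},{"slide":[0.2,0.1,9.8],"angular":[0,0,0]}]'

```text
t: 17.02
tcp_pos: [0.5497, 0.3484, 0.0514]
eef_rot: [-3.141, 0.001, 1.315]
force: [0.2, 0.5, -0.7]
opening: 0.0928
```

```bash
python3 go.py 549.5 348 6 75.5; python3 - <<'E'
from h import *
a=[]
for n in("scene","top"):
    d=viewer.get_image(n);c=d["color"]
    p=proj(d,[[.55,.348,.03]])[0].astype(int)
    x0,y0=max(0,p[0]-40),max(0,p[1]-35)
    a.append(cv2.resize(c[y0:y0+70,x0:x0+80],(400,350),interpolation=cv2.INTER_CUBIC))
cv2.imwrite("pics/g10.png",np.hstack(a))
E
```

```text
slide [-0.05 -0.01  4.54] ang [-0.01  0.01 -0.03]
t 17.02 tcp [549.7 348.4  51.4] rpy [-1.7997e+02  4.0000e-02  7.5330e+01] open 92.8 F [ 0.2  0.5 -0.7] j [-0.54  0.72 -0.17  1.89  0.21  0.55 -1.11]
```

View pics/g10.png

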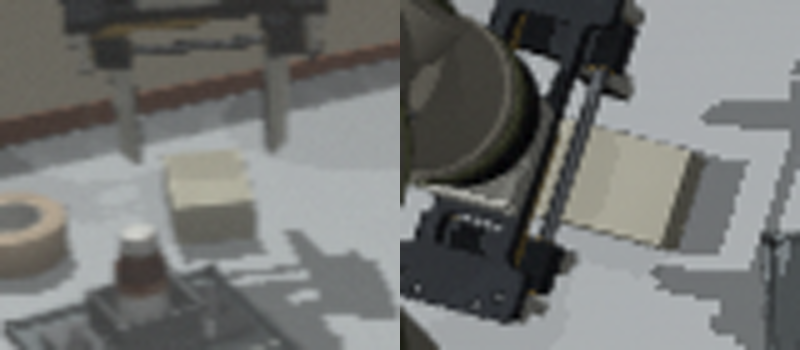

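>>> apply_moves --plan '[{"slide":[0,0,1.5],"angular":[0,0,0]},{"slide":[0,0,3],"angular":[0,0,0]},{"slide":[0,0,4],"angular":[0,0,0]},{"slide":[0,0,4.5],"angular":[0,0,0]},{"slide":[0,0,4.5],"angular":[0,0,0]},{"slide":[0,0,4.5],"angular":[0,0,0]}]'

```text
t: 17.62
tcp_pos: [0.55, 0.3487, 0.0071]
eef_rot: [3.141, -0.0, 1.314]
force: [0.1, 0.2, -0.0]
opening: 0.0926
```

>>> apply_moves --plan '[{"slide":[0,0,0],"angular":[0,0,0]},{"slide":[0,0,0],"angular":[0,0,0]},{"slide":[0,0,0],"angular":[0,0,0]},{"slide":[0,0,0],"angular":[0,0,0]},{"slide":[0,0,0],"angular":[0,0,0]},{"slide":[0,0,0],"angular":[0,0,0]},{"slide":[0,0,0],"angular":[0,0,0]},{"slide":[0,0,0],"angular":[0,0,0]}]' --fingers 50 --squeeze 20

```text
t: 18.28
tcp_pos: [0.5499, 0.3485, 0.0068]
eef_rot: [3.141, -0.0, 1.313]
force: [0.3, -0.5, 2.9]
opening: 0.0598
```

```bash
python3 go.py 549.5 348 130 75.5
```

```text
slide [ -0.06  -0.02 -12.32] ang [ 0.   -0.   -0.05]
t 18.28 tcp [549.9 348.5   6.8] rpy [ 1.7999e+02 -1.0000e-02  7.5260e+01] open 59.8 F [ 0.3 -0.5  2.9] j [-0.56  0.78 -0.15  1.9   0.23  0.47 -1.13]
```

>>> apply_moves --plan '[{"slide":[0,0,-1],"angular":[0,0,0]},{"slide":[0,0,-3],"angular":[0,0,0]},{"slide":[0,0,-6],"angular":[0,0,0]},{"slide":[0,0,-9],"angular":[0,0,0]},{"slide":[0,0,-12],"angular":[0,0,0]},{"slide":[0,0,-13.5],"angular":[0,0,0]},{"slide":[0,0,-13.5],"angular":[0,0,0]},{"slide":[0,0,-13.5],"angular":[0,0,0]}]'

```text
t: 18.95
tcp_pos: [0.5499, 0.3485, 0.1425]
eef_rot: [3.141, -0.001, 1.313]
force: [-0.1, -1.2, -0.5]
opening: 0.06
```

```bash
python3 go.py 456 80.3 140 95.2
```

```text
slide [-28.33  -2.26   0.22] ang [ 0.01 -0.01 -3.99]
t 18.95 tcp [549.9 348.5 142.5] rpy [ 1.7994e+02 -6.0000e-02  7.5250e+01] open 60.0 F [-0.1 -1.2 -0.5] j [-0.52  0.6  -0.21  1.84  0.18  0.72 -1.08]
```

>>> apply_moves --plan '[{"slide":[-2,-0.2,0],"angular":[0,0,-0.4]},{"slide":[-5,-0.4,0],"angular":[0,0,-0.8]},{"slide":[-9,-0.8,0],"angular":[0,0,-1.3]},{"slide":[-13,-1.1,0],"angular":[0,0,-1.8]},{"slide":[-17,-1.4,0],"angular":[0,0,-2.4]},{"slide":[-21,-1.7,0],"angular":[0,0,-3]},{"slide":[-25,-2,0],"angular":[0,0,-3.6]},{"slide":[-28.3,-2.3,0],"angular":[0,0,-4]},{"slide":[-28.3,-2.3,0],"angular":[0,0,-4]},{"slide":[-28.3,-2.3,0],"angular":[0,0,-4]}]'

```text
t: 19.78
tcp_pos: [0.4541, 0.0784, 0.1406]
eef_rot: [-3.139, 0.001, 1.659]
force: [-0.1, 0.9, 0.1]
opening: 0.0598
```

>>> apply_moves --plan '[{"slide":[0,0,1.5],"angular":[0,0,0]},{"slide":[0,0,4],"angular":[0,0,0]},{"slide":[0,0,6.5],"angular":[0,0,0]},{"slide":[0,0,8.5],"angular":[0,0,0]},{"slide":[0,0,9.5],"angular":[0,0,0]},{"slide":[0,0,9.5],"angular":[0,0,0]},{"slide":[0,0,9.5],"angular":[0,0,0]}]'

```text
t: 20.37
tcp_pos: [0.4551, 0.0819, 0.0456]
eef_rot: [-3.139, -0.0, 1.664]
force: [-0.1, -0.6, -0.7]
opening: 0.0599
```

```bash
python3 go.py 456 80.3 11.5 95.2; python3 - <<'E'
from h import *
a=[]
for n in("scene","top"):
    d=viewer.get_image(n);c=d["color"]
    p=proj(d,[[.456,.08,.03]])[0].astype(int)
    x0,y0=max(0,p[0]-40),max(0,p[1]-35);print(x0,y0)
    a.append(cv2.resize(c[y0:y0+70,x0:x0+80],(400,350),interpolation=cv2.INTER_CUBIC))
cv2.imwrite("pics/g11.png",np.hstack(a))
E
```

```text
slide [-0.17  0.08  3.41] ang [-0.02 -0.    0.03]
t 20.37 tcp [455.1  81.9  45.6] rpy [-179.88   -0.     95.36] open 59.9 F [-0.1 -0.6 -0.7] j [-0.18  0.6  -0.18  2.32  0.42  0.25 -0.63]
165 139
178 196
```

View pics/g11.png

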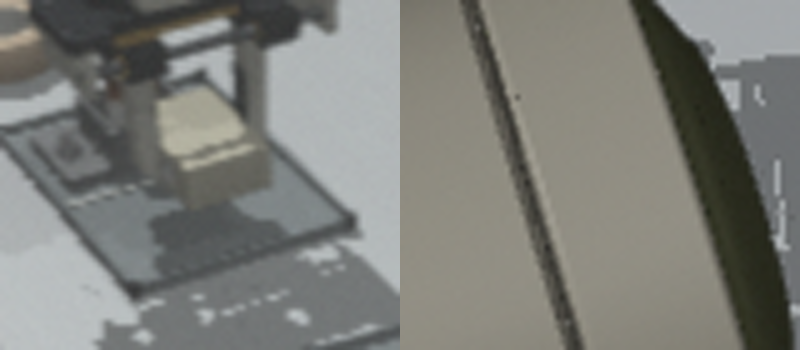

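>>> apply_moves --plan '[{"slide":[-0.2,0.1,0.6],"angular":[0,0,0]},{"slide":[-0.2,0.1,1.4],"angular":[0,0,0]},{"slide":[-0.2,0.1,2.2],"angular":[0,0,0]},{"slide":[-0.2,0.1,2.8],"angular":[0,0,0]},{"slide":[-0.2,0.1,3.2],"angular":[0,0,0]},{"slide":[-0.2,0.1,3.35],"angular":[0,0,0]},{"slide":[-0.2,0.1,3.35],"angular":[0,0,0]}]'

```text
t: 21.05
tcp_pos: [0.4564, 0.0788, 0.0126]
eef_rot: [-3.141, 0.0, 1.663]
force: [0.1, -0.1, -1.5]
opening: 0.0599
```

>>> apply_moves --plan '[{"slide":[0.1,0,0.1],"angular":[0,0,0]},{"slide":[0.1,0,0.15],"angular":[0,0,0]},{"slide":[0.1,0,0.15],"angular":[0,0,0]}]'

```text
t: 21.3
tcp_pos: [0.4567, 0.0799, 0.0117]
eef_rot: [3.141, -0.0, 1.663]
force: [-0.4, 1.1, -1.8]
opening: 0.0596
```

>>> apply_moves --plan '[{"slide":[0,0,0.1],"angular":[0,0,0]},{"slide":[0,0,0.15],"angular":[0,0,0]}]'

```text
t: 21.47
tcp_pos: [0.4568, 0.0797, 0.0107]
eef_rot: [3.141, 0.0, 1.662]
force: [-1.8, 0.6, 21.3]
opening: 0.0601
```

>>> apply_moves --plan '[{"slide":[0,0,-0.1],"angular":[0,0,0]},{"slide":[0,0,-0.1],"angular":[0,0,0]},{"slide":[0,0,-0.1],"angular":[0,0,0]},{"slide":[0,0,-0.5],"angular":[0,0,0]},{"slide":[0,0,-2],"angular":[0,0,0]},{"slide":[0,0,-5],"angular":[0,0,0]},{"slide":[0,0,-9],"angular":[0,0,0]},{"slide":[0,0,-13],"angular":[0,0,0]},{"slide":[0,0,-14],"angular":[0,0,0]},{"slide":[0,0,-14],"angular":[0,0,0]}]' --fingers 82

```text
t: 22.3
tcp_pos: [0.4581, 0.0798, 0.1534]
eef_rot: [3.136, -0.0, 1.662]
force: [0.8, -0.2, -0.7]
opening: 0.0764
```

```bash
python3 go.py 634.5 -319.5 150 0; python3 - <<'E'
from h import *
a=[]
for n in("scene","top"):
    d=viewer.get_image(n);c=d["color"]
    p=proj(d,[[.456,.1,.03]])[0].astype(int)
    x0,y0=max(0,p[0]-40),max(0,p[1]-35);print(x0,y0)
    a.append(cv2.resize(c[y0:y0+70,x0:x0+80],(400,350),interpolation=cv2.INTER_CUBIC))
cv2.imwrite("pics/g12.png",np.hstack(a))
E
```

```text
slide [-41.37  13.94   0.4 ] ang [ 0.05 -0.06 19.04]
t 22.3 tcp [458.1  79.8 153.4] rpy [ 1.7967e+02 -3.0000e-02  9.5200e+01] open 76.4 F [ 0.8 -0.2 -0.7] j [-0.01  0.41 -0.38  2.23  0.3   0.53 -0.53]
163 136
171 196
```

View pics/g12.png

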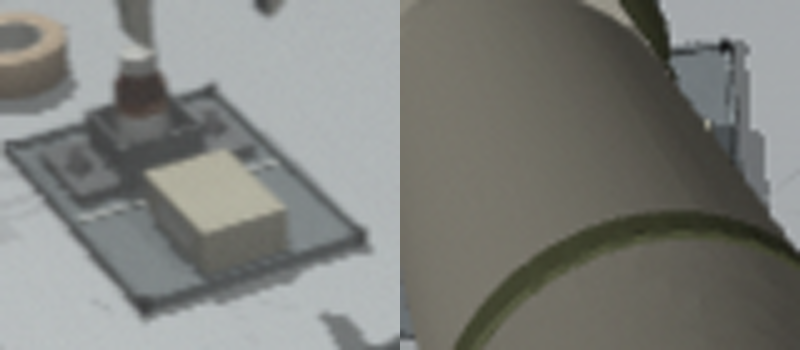

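>>> apply_moves --plan '[{"slide":[-3,1,0],"angular":[0,0,1.3]},{"slide":[-6.5,2.2,0],"angular":[0,0,2.6]},{"slide":[-10,3.4,0],"angular":[0,0,3.9]},{"slide":[-13.5,4.6,0],"angular":[0,0,5.2]},{"slide":[-17,5.8,0],"angular":[0,0,6.5]},{"slide":[-20.5,7,0],"angular":[0,0,7.8]},{"slide":[-24,8.2,0],"angular":[0,0,9.1]},{"slide":[-27.5,9.4,0],"angular":[0,0,10.4]},{"slide":[-31,10.6,0],"angular":[0,0,11.7]},{"slide":[-33,11.2,0],"angular":[0,0,12.8]}]' --fingers 75

```text
t: 23.23
tcp_pos: [0.5985, -0.2429, 0.1477]
eef_rot: [3.141, 0.003, 0.537]
force: [0.2, 0.1, 0.4]
opening: 0.07
```

```bash
python3 go.py 634.5 -319.5 150 0
```

```text
slide [-0.83  8.43 -0.22] ang [0.01 0.03 6.15]
t 23.23 tcp [ 598.5 -242.9  147.7] rpy [1.7999e+02 1.7000e-01 3.0770e+01] open 70.0 F [0.2 0.1 0.4] j [ 0.33  0.58 -0.05  1.85  0.05  0.71 -0.78]
```

>>> apply_moves --plan '[{"slide":[-0.3,2.5,0],"angular":[0,0,1.2]},{"slide":[-0.5,5,0],"angular":[0,0,2.4]},{"slide":[-0.7,7,0],"angular":[0,0,3.6]},{"slide":[-0.8,8.4,0],"angular":[0,0,4.8]},{"slide":[-0.8,8.4,0],"angular":[0,0,6.1]},{"slide":[-0.8,8.4,0],"angular":[0,0,6.1]},{"slide":[-0.8,8.4,0],"angular":[0,0,6.1]}]'

```text
t: 23.82
tcp_pos: [0.6344, -0.3137, 0.1479]
eef_rot: [-3.141, 0.004, 0.017]
force: [-1.3, -0.0, -0.3]
opening: 0.0696
```

```bash
python3 go.py 634.5 -319.5 12 0;  python3 - <<'E'
from h import *
d=viewer.get_image("scene"); c=d["color"]
p=proj(d,[[.6345,-.3195,.0]])[0]; q=proj(d,[[.6345,-.3195,.058]])[0]; print(p,q)
x0,y0=int(p[0])-30,int(p[1])-40
im=cv2.resize(c[y0:y0+55,x0:x0+60],None,fx=10,fy=10,interpolation=cv2.INTER_CUBIC)
for r in(p,q): cv2.circle(im,tuple(((r-[x0,y0]+.5)*10).astype(int)),3,(0,255,0),-1)
cv2.imwrite("pics/g13.png",im)
E
```

```text
slide [ 0.05  0.59 13.59] ang [-0.    0.04  0.2 ]
t 23.82 tcp [ 634.4 -313.7  147.9] rpy [-179.98    0.2     0.99] open 69.6 F [-1.3 -0.  -0.3] j [ 0.32  0.65  0.09  1.7  -0.08  0.79 -1.1 ]
[316.2251216  236.41280735] [317.45047408 219.67595869]
```

View pics/g13.png

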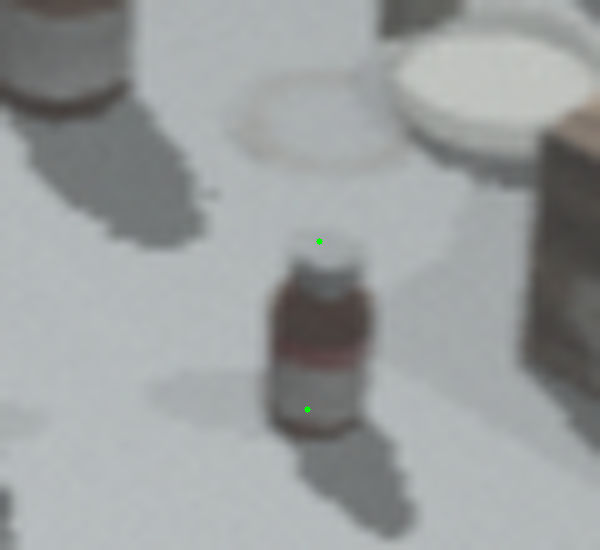

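```bash
python3 - <<'E'
from h import *
s=viewer.get_image("scene");t=viewer.get_image("top")
x0,y0=316-30,236-40
a=np.array((328,246))/10-.5+[x0,y0]; b=np.array((629,164))/8-.5+[275,150]
P,e=tri(s,a,t,b); print(P,e, plane(s,a,.058), plane(t,b,.058)); 
f=np.array((316,419))/10-.5+[x0,y0]; print(plane(s,f,0.0))
E
```

```text
[ 0.6356719  -0.32084843  0.05680704] 0.001410721418570403 [ 0.63556819 -0.3221613   0.058     ] [ 0.63467746 -0.32023828  0.058     ]
[ 6.34406338e-01 -3.24311247e-01  1.11022302e-16]
```

>>> apply_moves --plan '[{"slide":[0,0.7,1],"angular":[0,0,0]},{"slide":[0,0.7,3],"angular":[0,0,0]},{"slide":[0,0.7,6],"angular":[0,0,0]},{"slide":[0,0.7,8],"angular":[0,0,0]},{"slide":[0,0.7,8.5],"angular":[0,0,0]},{"slide":[0,0.7,8.5],"angular":[0,0,0]},{"slide":[0,0.7,8.5],"angular":[0,0,0]}]'

```text
t: 24.55
tcp_pos: [0.6354, -0.322, 0.0654]
eef_rot: [3.141, -0.0, 0.013]
force: [0.0, 0.5, 0.9]
opening: 0.0696
```

```bash
python3 go.py 635 -321 13 0;  python3 - <<'E'
from h import *
d=viewer.get_image("scene"); c=d["color"]
x0,y0=286,196-35
im=cv2.resize(c[y0:y0+75,x0-20:x0+60],None,fx=8,fy=8,interpolation=cv2.INTER_CUBIC)
cv2.imwrite("pics/g14.png",im)
E
```

```text
slide [-0.04 -0.1   5.24] ang [ 0.   -0.    0.15]
t 24.55 tcp [ 635.4 -322.    65.4] rpy [ 1.7999e+02 -1.0000e-02  7.7000e-01] open 69.6 F [0.  0.5 0.9] j [ 0.34  0.75  0.08  1.74 -0.09  0.65 -1.09]
```

View pics/g14.png

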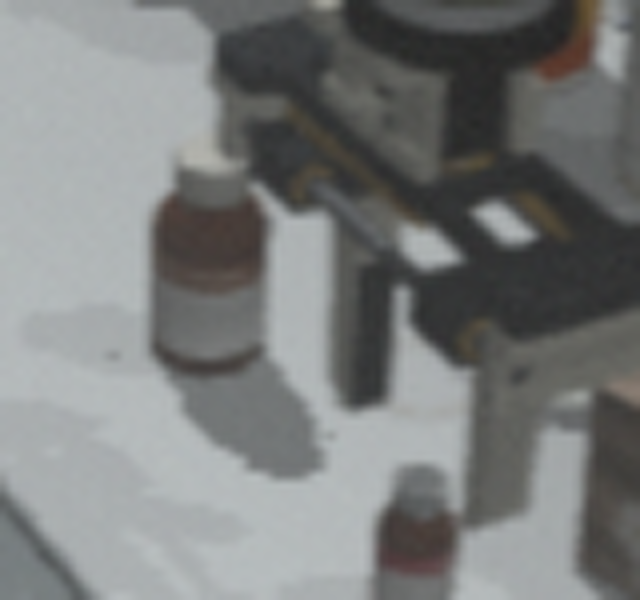

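>>> apply_moves --plan '[{"slide":[0,-0.1,1],"angular":[0,0,0]},{"slide":[0,-0.1,2.5],"angular":[0,0,0]},{"slide":[0,-0.1,4],"angular":[0,0,0]},{"slide":[0,-0.1,5],"angular":[0,0,0]},{"slide":[0,-0.1,5.2],"angular":[0,0,0]},{"slide":[0,-0.1,5.2],"angular":[0,0,0]},{"slide":[0,-0.1,5.2],"angular":[0,0,0]}]'

```text
t: 25.18
tcp_pos: [0.6352, -0.3206, 0.0128]
eef_rot: [-3.141, 0.0, 0.013]
force: [-0.9, 0.6, 0.1]
opening: 0.0696
```

>>> apply_moves --plan '[{"slide":[0,0,0],"angular":[0,0,0]},{"slide":[0,0,0],"angular":[0,0,0]},{"slide":[0,0,0],"angular":[0,0,0]},{"slide":[0,0,0],"angular":[0,0,0]},{"slide":[0,0,0],"angular":[0,0,0]},{"slide":[0,0,0],"angular":[0,0,0]},{"slide":[0,0,0],"angular":[0,0,0]},{"slide":[0,0,0],"angular":[0,0,0]},{"slide":[0,0,0],"angular":[0,0,0]}]' --fingers 18 --squeeze 20

```text
t: 25.93
tcp_pos: [0.6352, -0.3206, 0.0132]
eef_rot: [3.141, -0.0, 0.013]
force: [-0.7, 0.9, 1.1]
opening: 0.0271
```

```bash
python3 go.py 635 -321 110 0
```

```text
slide [-0.02  0.04 -9.68] ang [ 0.   -0.    0.15]
t 25.93 tcp [ 635.2 -320.6   13.2] rpy [179.99  -0.     0.76] open 27.1 F [-0.7  0.9  1.1] j [ 0.35  0.82  0.07  1.76 -0.09  0.56 -1.09]
```

>>> apply_moves --plan '[{"slide":[0,0,-1],"angular":[0,0,0]},{"slide":[0,0,-3],"angular":[0,0,0]},{"slide":[0,0,-6],"angular":[0,0,0]},{"slide":[0,0,-8.5],"angular":[0,0,0]},{"slide":[0,0,-9.7],"angular":[0,0,0]},{"slide":[0,0,-9.7],"angular":[0,0,0]}]'

```text
t: 26.43
tcp_pos: [0.6368, -0.3214, 0.1137]
eef_rot: [3.139, -0.005, 0.013]
force: [0.3, -0.1, 0.8]
opening: 0.0269
```

```bash
python3 go.py 456.2 -152.6 110 0
```

```text
slide [-17.84 -17.12   0.25] ang [ 0.02 -0.06  0.15]
t 26.43 tcp [ 636.8 -321.4  113.7] rpy [179.87  -0.27   0.75] open 26.9 F [ 0.3 -0.1  0.8] j [ 0.33  0.69  0.09  1.72 -0.08  0.73 -1.09]
```

>>> apply_moves --plan '[{"slide":[-1.5,-1.5,0],"angular":[0,0,0]},{"slide":[-4,-4,0],"angular":[0,0,0]},{"slide":[-6.5,-6.3,0],"angular":[0,0,0]},{"slide":[-9,-8.7,0],"angular":[0,0,0]},{"slide":[-11.5,-11,0],"angular":[0,0,0]},{"slide":[-14,-13.5,0],"angular":[0,0,0]},{"slide":[-16.5,-16,0],"angular":[0,0,0]},{"slide":[-17.7,-17,0],"angular":[0,0,0]},{"slide":[-17.7,-17,0],"angular":[0,0,0]},{"slide":[-17.7,-17,0],"angular":[0,0,0]}]'

```text
t: 27.27
tcp_pos: [0.4556, -0.1524, 0.1096]
eef_rot: [-3.141, 0.001, 0.014]
force: [0.6, -0.9, 1.1]
opening: 0.0271
```

>>> apply_moves --plan '[{"slide":[0,0,1.5],"angular":[0,0,0]},{"slide":[0,0,4],"angular":[0,0,0]},{"slide":[0,0,6],"angular":[0,0,0]},{"slide":[0,0,7],"angular":[0,0,0]},{"slide":[0,0,7],"angular":[0,0,0]},{"slide":[0,0,7],"angular":[0,0,0]}]'

```text
t: 27.77
tcp_pos: [0.4561, -0.1535, 0.0396]
eef_rot: [-3.141, 0.001, 0.012]
force: [0.4, -0.2, -0.8]
opening: 0.0272
```

```bash
python3 go.py 456.2 -152.6 17.2 0;python3 - <<'E'
from h import *
d=viewer.get_image("scene"); c=d["color"]
p=proj(d,[[.456,-.153,.02]])[0].astype(int)
x0,y0=p[0]-40,p[1]-45
cv2.imwrite("pics/g15.png",cv2.resize(c[y0:y0+75,x0:x0+80],None,fx=8,fy=8,interpolation=cv2.INTER_CUBIC))
E
```

```text
slide [ 0.01 -0.09  2.24] ang [-0.    0.01  0.14]
t 27.77 tcp [ 456.1 -153.5   39.6] rpy [-1.7999e+02  7.0000e-02  7.1000e-01] open 27.2 F [ 0.4 -0.2 -0.8] j [ 0.17  0.62  0.05  2.29 -0.12  0.23 -1.23]
```

View pics/g15.png

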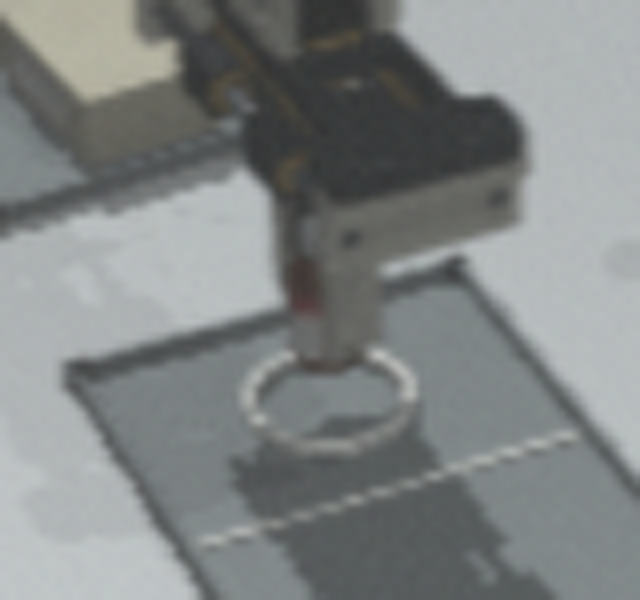

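>>> apply_moves --plan '[{"slide":[0,-0.1,0.7],"angular":[0,0,0]},{"slide":[0,-0.1,1.4],"angular":[0,0,0]},{"slide":[0,-0.1,1.9],"angular":[0,0,0]},{"slide":[0,-0.1,2.15],"angular":[0,0,0]},{"slide":[0,-0.1,2.15],"angular":[0,0,0]},{"slide":[0,-0.1,2.15],"angular":[0,0,0]}]'

```text
t: 28.32
tcp_pos: [0.4558, -0.1519, 0.0185]
eef_rot: [-3.142, 0.0, 0.013]
force: [-0.2, -0.1, -0.3]
opening: 0.0273
```

>>> apply_moves --plan '[{"slide":[0,0,0.1],"angular":[0,0,0]},{"slide":[0,0,0.1],"angular":[0,0,0]}]'

```text
t: 28.48
tcp_pos: [0.4561, -0.1519, 0.0177]
eef_rot: [3.142, -0.0, 0.013]
force: [0.5, 0.0, -0.0]
opening: 0.0276
```

>>> apply_moves --plan '[{"slide":[0,0,0.1],"angular":[0,0,0]},{"slide":[0,0,0.1],"angular":[0,0,0]}]'

```text
t: 28.65
tcp_pos: [0.4561, -0.152, 0.017]
eef_rot: [3.141, -0.001, 0.013]
force: [-0.9, 0.6, 4.7]
opening: 0.0271
```

Contact. Release (to ~50 mm) and rise.

>>> apply_moves --plan '[{"slide":[0,0,0],"angular":[0,0,0]},{"slide":[0,0,0],"angular":[0,0,0]},{"slide":[0,0,0],"angular":[0,0,0]},{"slide":[0,0,0],"angular":[0,0,0]},{"slide":[0,0,-1],"angular":[0,0,0]},{"slide":[0,0,-3.5],"angular":[0,0,0]},{"slide":[0,0,-7],"angular":[0,0,0]},{"slide":[0,0,-11],"angular":[0,0,0]},{"slide":[0,0,-13],"angular":[0,0,0]},{"slide":[0,0,-13],"angular":[0,0,0]}]' --fingers 55

```text
t: 29.48
tcp_pos: [0.4577, -0.1525, 0.1512]
eef_rot: [3.14, -0.007, 0.013]
force: [0.6, -0.1, -1.0]
opening: 0.0512
```

```bash
python3 go.py 479.6 -441.8 140 82.5;python3 - <<'E'
from h import *
d=viewer.get_image("scene"); c=d["color"]
p=proj(d,[[.456,-.153,.02]])[0].astype(int)
x0,y0=p[0]-40,p[1]-45
cv2.imwrite("pics/g16.png",cv2.resize(c[y0:y0+75,x0:x0+80],None,fx=8,fy=8,interpolation=cv2.INTER_CUBIC))
E
```

```text
slide [ 1.82 28.95  1.18] ang [  0.07  -0.05 -16.35]
t 29.48 tcp [ 457.7 -152.5  151.2] rpy [179.92  -0.39   0.73] open 51.2 F [ 0.6 -0.1 -1. ] j [ 0.12  0.42  0.11  2.22 -0.09  0.5  -1.26]
```

View pics/g16.png

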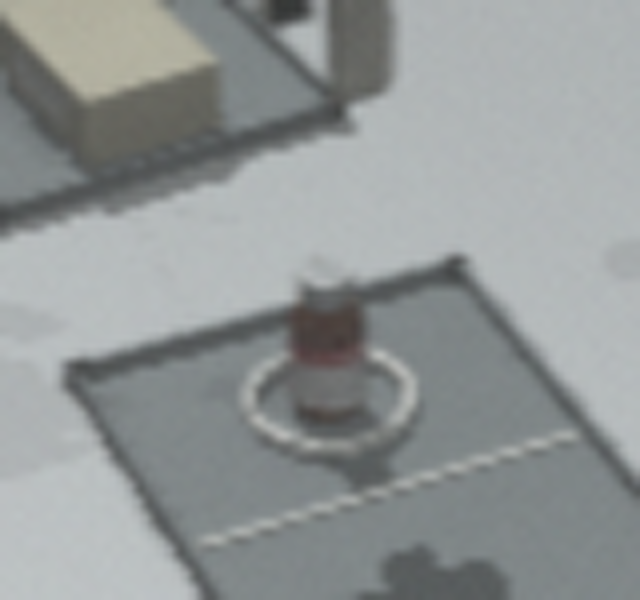

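>>> apply_moves --plan '[{"slide":[0.2,3,0],"angular":[0,0,-1.3]},{"slide":[0.4,6.5,0],"angular":[0,0,-2.6]},{"slide":[0.6,10,0],"angular":[0,0,-3.9]},{"slide":[0.8,13.5,0],"angular":[0,0,-5.2]},{"slide":[1,17,0],"angular":[0,0,-6.5]},{"slide":[1.2,20.5,0],"angular":[0,0,-7.8]},{"slide":[1.4,24,0],"angular":[0,0,-9.1]},{"slide":[1.6,27,0],"angular":[0,0,-10.4]},{"slide":[1.8,28.9,0],"angular":[0,0,-11.7]},{"slide":[1.8,28.9,0],"angular":[0,0,-13]}]' --fingers 90

```text
t: 30.37
tcp_pos: [0.4762, -0.4454, 0.1449]
eef_rot: [-3.141, 0.001, 1.148]
force: [-1.0, -0.0, -0.2]
opening: 0.0836
```

>>> apply_moves --plan '[{"slide":[0,0,0],"angular":[0,0,-1.3]},{"slide":[0,0,0],"angular":[0,0,-2.6]},{"slide":[0,0,0],"angular":[0,0,-3.4]},{"slide":[0,0,0],"angular":[0,0,-3.4]},{"slide":[0,0,0],"angular":[0,0,-3.4]}]'

```text
t: 30.78
tcp_pos: [0.4772, -0.4403, 0.1455]
eef_rot: [-3.14, -0.001, 1.442]
force: [-0.7, 0.1, 0.8]
opening: 0.0838
```

```bash
python3 go.py 479.6 -441.8 60 82.5
```

```text
slide [-0.13  0.27  8.55] ang [-0.01 -0.02  0.02]
t 30.78 tcp [ 477.2 -440.3  145.5] rpy [-1.7993e+02 -9.0000e-02  8.2600e+01] open 83.8 F [-0.7  0.1  0.8] j [ 0.87  0.61 -0.33  1.83  0.27  0.75  0.27]
```

>>> apply_moves --plan '[{"slide":[-0.1,0.2,2],"angular":[0,0,0]},{"slide":[-0.1,0.2,4.5],"angular":[0,0,0]},{"slide":[-0.1,0.2,7],"angular":[0,0,0]},{"slide":[-0.1,0.2,8.3],"angular":[0,0,0]},{"slide":[-0.1,0.2,8.3],"angular":[0,0,0]},{"slide":[-0.1,0.2,8.3],"angular":[0,0,0]}]'

```text
t: 31.28
tcp_pos: [0.4796, -0.4414, 0.0632]
eef_rot: [-3.14, -0.001, 1.444]
force: [0.6, -0.2, -0.5]
opening: 0.0837
```

```bash
python3 go.py 479.6 -441.8 10 82.5; python3 - <<'E'
from h import *
a=[]
for n in("scene","top"):
    d=viewer.get_image(n);c=d["color"]
    p=proj(d,[[.48,-.44,.03]])[0].astype(int)
    x0,y0=max(0,p[0]-40),max(0,p[1]-35)
    a.append(cv2.resize(c[y0:y0+70,x0:x0+80],(400,350),interpolation=cv2.INTER_CUBIC))
cv2.imwrite("pics/g17.png",np.hstack(a))
E
```

```text
slide [-0.04  0.02  5.32] ang [-0.02 -0.01  0.04]
t 31.28 tcp [ 479.6 -441.4   63.2] rpy [-1.7992e+02 -5.0000e-02  8.2720e+01] open 83.7 F [ 0.6 -0.2 -0.5] j [ 0.84  0.71 -0.28  1.87  0.33  0.6   0.22]
```

View pics/g17.png

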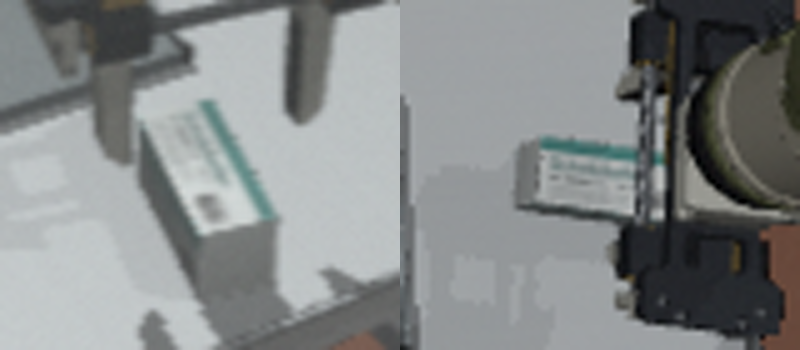

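>>> apply_moves --plan '[{"slide":[0,0,1.5],"angular":[0,0,0]},{"slide":[0,0,3],"angular":[0,0,0]},{"slide":[0,0,4.5],"angular":[0,0,0]},{"slide":[0,0,5.2],"angular":[0,0,0]},{"slide":[0,0,5.2],"angular":[0,0,0]},{"slide":[0,0,5.2],"angular":[0,0,0]}]'

```text
t: 31.88
tcp_pos: [0.48, -0.4421, 0.0124]
eef_rot: [3.141, 0.0, 1.444]
force: [0.3, -0.6, 0.6]
opening: 0.0834
```

>>> apply_moves --plan '[{"slide":[0,0,0],"angular":[0,0,0]},{"slide":[0,0,0],"angular":[0,0,0]},{"slide":[0,0,0],"angular":[0,0,0]},{"slide":[0,0,0],"angular":[0,0,0]},{"slide":[0,0,0],"angular":[0,0,0]},{"slide":[0,0,0],"angular":[0,0,0]},{"slide":[0,0,0],"angular":[0,0,0]},{"slide":[0,0,0],"angular":[0,0,0]},{"slide":[0,0,0],"angular":[0,0,0]}]' --fingers 30 --squeeze 20

```text
t: 32.63
tcp_pos: [0.4796, -0.4419, 0.0117]
eef_rot: [-3.141, 0.0, 1.444]
force: [-0.9, 0.4, 1.2]
opening: 0.0411
```

>>> apply_moves --plan '[{"slide":[0,0,-1],"angular":[0,0,0]},{"slide":[0,0,-3],"angular":[0,0,0]},{"slide":[0,0,-6],"angular":[0,0,0]},{"slide":[0,0,-9],"angular":[0,0,0]},{"slide":[0,0,-10],"angular":[0,0,0]},{"slide":[0,0,-10],"angular":[0,0,0]},{"slide":[0,0,-10],"angular":[0,0,0]}]'

```text
t: 33.22
tcp_pos: [0.4795, -0.4421, 0.1119]
eef_rot: [3.141, 0.001, 1.444]
force: [0.5, 1.4, -0.5]
opening: 0.0413
```

```bash
python3 go.py 456.4 -264.4 110 90
```

```text
slide [17.33 -4.53  0.18] ang [ 0.01  0.01 -1.45]
t 33.22 tcp [ 479.5 -442.1  111.9] rpy [1.7996e+02 4.0000e-02 8.2740e+01] open 41.3 F [ 0.5  1.4 -0.5] j [ 0.86  0.65 -0.31  1.85  0.3   0.69  0.25]
```

>>> apply_moves --plan '[{"slide":[1.5,-0.4,0],"angular":[0,0,-0.2]},{"slide":[4,-1,0],"angular":[0,0,-0.4]},{"slide":[7,-1.8,0],"angular":[0,0,-0.7]},{"slide":[10,-2.6,0],"angular":[0,0,-1]},{"slide":[13,-3.4,0],"angular":[0,0,-1.2]},{"slide":[16,-4.2,0],"angular":[0,0,-1.45]},{"slide":[17.3,-4.5,0],"angular":[0,0,-1.45]},{"slide":[17.3,-4.5,0],"angular":[0,0,-1.45]},{"slide":[17.3,-4.5,0],"angular":[0,0,-1.45]}]'

```text
t: 33.97
tcp_pos: [0.4566, -0.2644, 0.1108]
eef_rot: [-3.14, -0.0, 1.572]
force: [0.4, -0.2, -0.3]
opening: 0.0408
```

>>> apply_moves --plan '[{"slide":[0,0,1.5],"angular":[0,0,0]},{"slide":[0,0,4],"angular":[0,0,0]},{"slide":[0,0,6],"angular":[0,0,0]},{"slide":[0,0,6.5],"angular":[0,0,0]},{"slide":[0,0,6.5],"angular":[0,0,0]},{"slide":[0,0,6.5],"angular":[0,0,0]}]'

```text
t: 34.47
tcp_pos: [0.4568, -0.2654, 0.0465]
eef_rot: [-3.141, 0.0, 1.57]
force: [0.4, -0.5, -0.5]
opening: 0.0413
```

```bash
python3 go.py 456.4 -264.4 16 90;python3 - <<'E'
from h import *
d=viewer.get_image("scene"); c=d["color"]
p=proj(d,[[.456,-.264,.02]])[0].astype(int)
x0,y0=p[0]-45,p[1]-45
cv2.imwrite("pics/g18.png",cv2.resize(c[y0:y0+75,x0:x0+90],None,fx=8,fy=8,interpolation=cv2.INTER_CUBIC))
E
```

```text
slide [ 0.1  -0.03  3.05] ang [-0.01  0.   -0.01]
t 34.47 tcp [ 456.8 -265.4   46.5] rpy [-179.96    0.     89.94] open 41.3 F [ 0.4 -0.5 -0.5] j [ 0.59  0.64 -0.24  2.17  0.4   0.37  0.01]
```

View pics/g18.png

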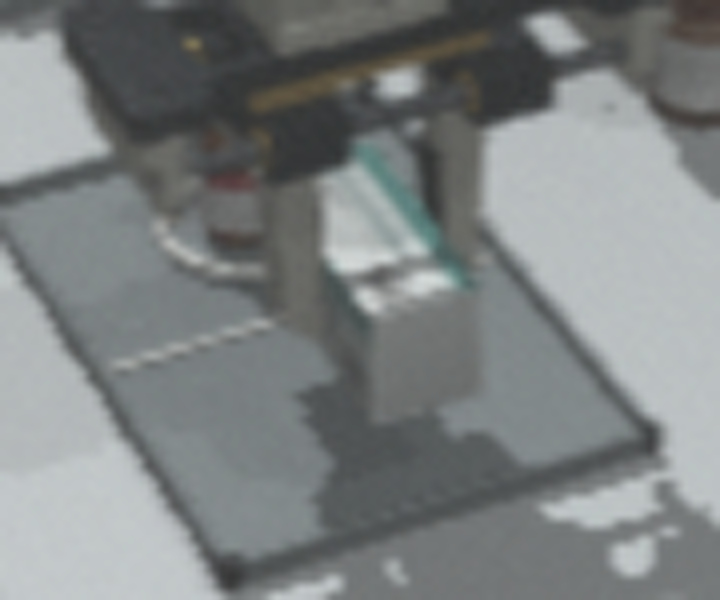

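>>> apply_moves --plan '[{"slide":[0.1,0,0.8],"angular":[0,0,0]},{"slide":[0.1,0,1.6],"angular":[0,0,0]},{"slide":[0.1,0,2.3],"angular":[0,0,0]},{"slide":[0.1,0,2.8],"angular":[0,0,0]},{"slide":[0.1,0,2.95],"angular":[0,0,0]},{"slide":[0.1,0,2.95],"angular":[0,0,0]}]'

```text
t: 35.02
tcp_pos: [0.4566, -0.2633, 0.0165]
eef_rot: [-3.141, -0.0, 1.571]
force: [0.9, -0.1, -0.8]
opening: 0.0408
```

>>> apply_moves --plan '[{"slide":[0,0,0.1],"angular":[0,0,0]},{"slide":[0,0,0.1],"angular":[0,0,0]}]'

```text
t: 35.18
tcp_pos: [0.4569, -0.2636, 0.0161]
eef_rot: [-3.142, 0.0, 1.571]
force: [-0.2, -1.1, -1.3]
opening: 0.0414
```

>>> apply_moves --plan '[{"slide":[0,0,0.07],"angular":[0,0,0]},{"slide":[0,0,0.07],"angular":[0,0,0]}]'

```text
t: 35.35
tcp_pos: [0.4569, -0.2637, 0.0156]
eef_rot: [3.141, 0.0, 1.571]
force: [-0.5, 0.1, 0.1]
opening: 0.041
```

>>> apply_moves --plan '[{"slide":[0,0,0.03],"angular":[0,0,0]},{"slide":[0,0,0.03],"angular":[0,0,0]},{"slide":[0,0,0.03],"angular":[0,0,0]},{"slide":[0,0,-0.2],"angular":[0,0,0]},{"slide":[0,0,-1.5],"angular":[0,0,0]},{"slide":[0,0,-4.5],"angular":[0,0,0]},{"slide":[0,0,-8],"angular":[0,0,0]},{"slide":[0,0,-12],"angular":[0,0,0]},{"slide":[0,0,-15],"angular":[0,0,0]},{"slide":[0,0,-15],"angular":[0,0,0]}]' --fingers 62

```text
t: 36.18
tcp_pos: [0.4591, -0.2646, 0.1711]
eef_rot: [3.134, 0.004, 1.57]
force: [0.1, 0.4, -0.7]
opening: 0.0578
```

```bash
python3 go.py 300 -600 250 60
```

```text
slide [-33.58 -15.84  -7.88] ang [0.09 0.02 6.  ]
t 36.18 tcp [ 459.1 -264.6  171.1] rpy [179.59   0.22  89.98] open 57.8 F [ 0.1  0.4 -0.7] j [ 0.7   0.45 -0.39  2.08  0.28  0.65  0.12]
```

Retreat clear, then do a full top-view check.

>>> apply_moves --plan '[{"slide":[-3,-1.4,-0.7],"angular":[0,0,0.6]},{"slide":[-6.5,-3,-1.5],"angular":[0,0,1.2]},{"slide":[-10,-4.7,-2.3],"angular":[0,0,1.8]},{"slide":[-13.5,-6.3,-3.1],"angular":[0,0,2.4]},{"slide":[-17,-8,-4],"angular":[0,0,3]},{"slide":[-20.5,-9.6,-4.8],"angular":[0,0,3.6]},{"slide":[-24,-11.3,-5.6],"angular":[0,0,4.2]},{"slide":[-27.5,-13,-6.4],"angular":[0,0,4.8]},{"slide":[-31,-14.6,-7.2],"angular":[0,0,5.4]},{"slide":[-33.5,-15.8,-7.9],"angular":[0,0,6]}]'

```text
t: 37.02
tcp_pos: [0.296, -0.6017, 0.2447]
eef_rot: [-3.141, 0.001, 1.042]
force: [-0.2, -0.6, -0.5]
opening: 0.0575
```

>>> apply_moves --plan '[{"slide":[0,0,0],"angular":[0,0,0]},{"slide":[0,0,0],"angular":[0,0,0]},{"slide":[0,0,0],"angular":[0,0,0]},{"slide":[0,0,0],"angular":[0,0,0]},{"slide":[0,0,0],"angular":[0,0,0]}]'

```text
t: 37.43
tcp_pos: [0.2999, -0.5972, 0.2442]
eef_rot: [-3.141, -0.001, 1.05]
force: [0.0, -0.3, 0.2]
opening: 0.0574
```

```bash
python3 - <<'E'
from h import *
d=viewer.get_image("top");c=d["color"]
cv2.imwrite("pics/f1.png",cv2.resize(c[140:280,150:370],None,fx=3.6,fy=3.6,interpolation=cv2.INTER_CUBIC))
d=viewer.get_image("scene");c=d["color"]
cv2.imwrite("pics/f2.png",cv2.resize(c[110:300,140:380],None,fx=3,fy=3,interpolation=cv2.INTER_CUBIC))
E
```

```text
(no output)
```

View pics/f1.png

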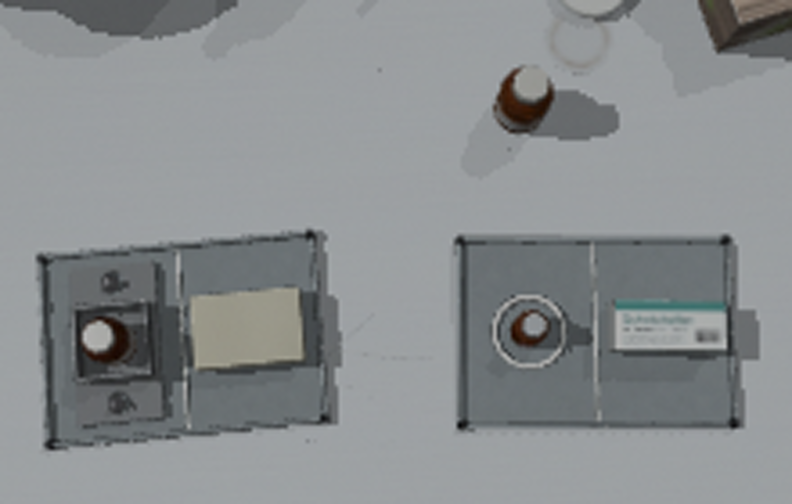

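View pics/f2.png

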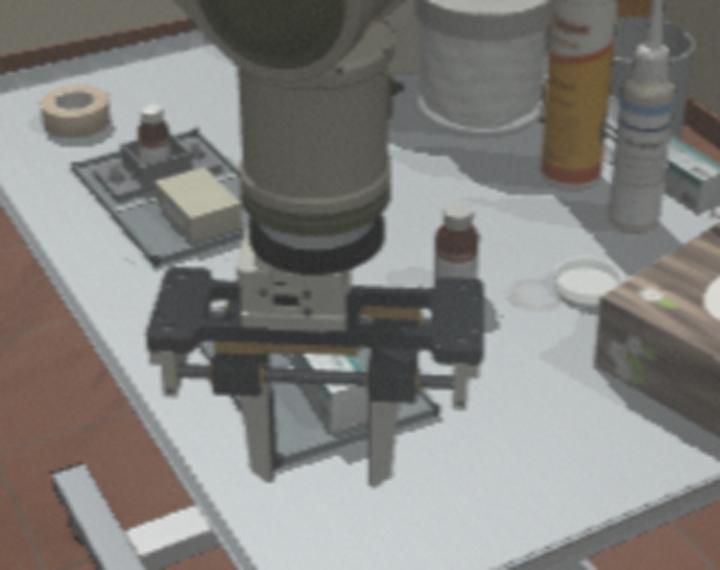

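```bash
python3 - <<'E'
from h import *
d=viewer.get_image("top")
A=np.array([450.8,136.1]);B=np.array([456.3,-208.3])
for n,pts,z,c,a in[("box",[(190,297),(301,289),(303,359),(195,368)],.036,A,5.2),("car",[(614,301),(728,303),(728,351),(612,350)],.049,B,.1),("mid cap",[(98,338)],.087,A,5.2),("small cap",[(535,324)],.062,B,.1)]:
    Q=np.array([plane(d,np.array(p)/3.6-.5+[150,140],z)[:2]*1000 for p in pts]);m=Q.mean(0);a=np.radians(a)
    R=np.array([[np.cos(a),-np.sin(a)],[np.sin(a),np.cos(a)]]);print(n,m.round(1),"in tray",(R.T@(m-c)).round(1))
print(status.sense()["force"].round(1))
E
```

```text
box [456.9  79.6] in tray [  0.9 -56.9]
car [ 456.7 -263.2] in tray [  0.3 -54.9]
mid cap [445. 189.] in tray [-1.  53.2]
small cap [ 457.5 -152. ] in tray [ 1.3 56.3]
[-0.4  0.2  0.7]
```

Everything is within about 3 mm of target, so I'm handing in.

```bash
python3 -c "
from plant import ctrl
print(ctrl.hand_in())"
```

```text
the job is handed in; nothing more can be done
None
```

Both kits are made up as asked, and I handed the job in at about 38 s.

- **Order of work:** I fitted the holder plate over both dowels first, down to the tray floor. Then came the middle bottle in the collar, the flat box, the smallest bottle in the ring, and the narrow carton with its printed face up.
- **Positions:** In the last top picture, the box and carton are about 1 mm from the middles of their halves. The small bottle's cap is about 1 mm from the ring centre.
- **Middle bottle:** It reads about 3 mm from the nominal collar centre. That is partly because the dowels themselves measured 2–3 mm nearer the rib than the tray corners suggested. The plate went on without resistance.
- **Uprightness:** All the bottles stand upright, and the tallest was never touched. In the last scene picture the arm hid most of the ring tray. I checked that tray from the top view only, apart from an earlier scene picture showing the small bottle upright.
- **Forces:** The highest wrist force reported was about 21 N, when the flat box met the tray floor. The arm was well clear of everything at hand-in.

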